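# Empty the barber's lamp steriliser with the hook rod

## Task

Push the steriliser's lever fully over to switch its lamp off, then use the hook rod from the stand to lift every pot out of its deep well; the pots are sterile, so only the rod may touch them. Feel each pot's weight: stand the heavy, loaded ones on the oblong board and the light, empty ones on the round board, upright and with the whole base on the board, tipping none over. Finish with the rod hung back in its stand, and leave the jar, clippers and brush where they are.

Things in the scene. Friction and masses are not known exactly. Their poses are not given: they have to be found in the camera images.
- steriliser: white fixed lamp steriliser, may be turned: block 152 x 152 mm, 140 mm high, open on top, with 2 x 2 square wells 70 x 70 mm inside, centred at x +-37, y +-37 mm; walls 4 mm. Origin: centre of this block at counter height. A control box 120 (x) x 62 (y) x 30 mm high, centred at y -108 mm, adjoins it and carries the lamp lever.
- steriliser_rim (a point): centre of the wells' block at rim height. Inside each well two ledges run along x, on its two y sides, 10 mm wide, tops 50 mm above the counter, 50 mm apart; a pot hangs on them by its flange, underside 14 mm above the counter, its top bar 60 mm below the rim. A well holds one pot or none.
- lamp_lever (a joint): toggle lever of the lamp, on the control box. 0 = on, leaning 0.5 rad to the steriliser's -x; 1.0 rad = off, leaning 0.5 rad to its +x. Starts at 0 to 0.12. Light friction, stays where it is left; off is fully over, 0.85 or more. Pivot along the steriliser's y, at x 0, y -108, z 52 mm of the steriliser.
- lamp_lever_tip (a point): centre of the black ball, 26 mm across, at the lever's end, 80 mm from its pivot; its height above the counter is 132 mm at mid swing, 122 mm at both ends.
- rod: hook rod, 0.12 kg, 152 mm long, hanging in the stand by its collar at the start. Origin: underside of the hook's foot on the shaft's axis; z up along the rod. Steel shaft 6 (x) x 12 (y) mm; black collar 60 (x) x 40 (y) mm from z 92 to 97 mm; wooden handle above it.
- rod_hook (a point): centre of the floor of the hook's mouth, rod's x 7.5, z 4 mm. Foot 4 mm thick and 12 mm wide (y) points to the rod's +x, to x 16 mm; at its end a lip 4 mm thick (x 12 to 16 mm) rises to z 10 mm. The mouth, x 3 to 12 mm, opens upward.
- rod_grip (a point): middle of the wooden handle, rod's z 124 mm: flat-sided, 22 (x) x 18 (y) mm, from z 97 to 152 mm, where the rod ends.
- stand: fixed rod stand, may be turned: upright rectangular tube 52 (x) x 34 (y) mm outside, 44 x 26 mm inside, open on top at z 104 mm, on a foot 90 x 70 mm. Origin: centre of the foot's underside. Rod hung in it: upright on the stand's axis, collar on the rim, rod's origin 12 mm above the stand's, hook pointing to the stand's +x (or -x).
- oblong_tray: loose oblong wooden board 220 (x) x 130 (y) x 12 mm, for loaded pots. Origin: centre of its underside. 0.7 kg.
- round_tray: loose round wooden board 170 mm across, 12 mm thick, for empty pots. Origin: centre of its underside. 0.7 kg.
- pot_a: one of four outwardly identical lidded steel pots; some may be absent. Origin: centre of its underside, z up. Round body 42 mm across, 36 mm high; round flange 60 mm across from z 36 to 40 mm; flat lid boss to 43 mm, decoration that nothing bumps into; above it a rigid bail, see pot_b. Weights: see pot_c.
- pot_b: another such pot. The bail of each pot is 5 mm wire: from (0, +-25, 38) mm it slants up to a straight level top bar along the pot's own y, from y -10 to +10 mm, centre line at x 0, z 66 mm; 23 mm of free height between flange and top bar.
- pot_c: another such pot. An empty pot has a mass of 0.085 to 0.115 kg, a loaded one 0.31 to 0.42 kg; they look the same, and only lifting tells which is which. A draw may hold loaded and empty pots or only one kind.
- pot_d: another such pot.
- jar: low jar 60 mm across, 100 mm high, bystander. Origin: centre of its underside.
- clippers: hair clippers lying flat, 171 x 44 x 39 mm, bystander. Origin under the middle of the grip.
- brush: neck brush lying flat, 150 x 36 x 26 mm, bystander. Origin near its bristles' middle, on the counter; handle to -x.
There are look-alikes about, which are no part of the job. What is shaped like the rod but blue or pink is not meant.

How it is judged (in metres and radians):
On the way:
1. the lamp is switched off (value of joint lamp_lever above 0.85 rad), for 0.2 s.
At the end, for the whole second after the job is handed in: Lever at 0.85 rad or more; loaded pots on the oblong board (within 92 mm along, 47 mm across of its centre), empty ones on the round board (within 67 mm), upright within 0.12 rad, at rest on its top; rod hanging in its stand (within 12 mm, origin 7 to 17 mm up, upright within 0.1 rad) (value of joint lamp_lever above 0.85 rad and ((x of pot_a in the frame of oblong_tray between -0.092 and 0.092 m and y of pot_a in the frame of oblong_tray between -0.047 and 0.047 m and z of pot_a in the frame of oblong_tray between 0.008 and 0.016 m and angle between pot_a's own z axis and vertical below 0.12 rad and linear speed of pot_a below 0.02 m/s and contact force between pot_a and oblong_tray above 2.1 N) or (horizontal distance between pot_a and round_tray below 0.067 m and z of pot_a in the frame of round_tray between 0.008 and 0.016 m and angle between pot_a's own z axis and vertical below 0.12 rad and linear speed of pot_a below 0.02 m/s and contact force between pot_a and round_tray between 0.3 and 2.1 N)) and ((x of pot_b in the frame of oblong_tray between -0.092 and 0.092 m and y of pot_b in the frame of oblong_tray between -0.047 and 0.047 m and z of pot_b in the frame of oblong_tray between 0.008 and 0.016 m and angle between pot_b's own z axis and vertical below 0.12 rad and linear speed of pot_b below 0.02 m/s and contact force between pot_b and oblong_tray above 2.1 N) or (horizontal distance between pot_b and round_tray below 0.067 m and z of pot_b in the frame of round_tray between 0.008 and 0.016 m and angle between pot_b's own z axis and vertical below 0.12 rad and linear speed of pot_b below 0.02 m/s and contact force between pot_b and round_tray between 0.3 and 2.1 N)) and ((x of pot_c in the frame of oblong_tray between -0.092 and 0.092 m and y of pot_c in the frame of oblong_tray between -0.047 and 0.047 m and z of pot_c in the frame of oblong_tray between 0.008 and 0.016 m and angle between pot_c's own z axis and vertical below 0.12 rad and linear speed of pot_c below 0.02 m/s and contact force between pot_c and oblong_tray above 2.1 N) or (horizontal distance between pot_c and round_tray below 0.067 m and z of pot_c in the frame of round_tray between 0.008 and 0.016 m and angle between pot_c's own z axis and vertical below 0.12 rad and linear speed of pot_c below 0.02 m/s and contact force between pot_c and round_tray between 0.3 and 2.1 N)) and ((x of pot_d in the frame of oblong_tray between -0.092 and 0.092 m and y of pot_d in the frame of oblong_tray between -0.047 and 0.047 m and z of pot_d in the frame of oblong_tray between 0.008 and 0.016 m and angle between pot_d's own z axis and vertical below 0.12 rad and linear speed of pot_d below 0.02 m/s and contact force between pot_d and oblong_tray above 2.1 N) or (horizontal distance between pot_d and round_tray below 0.067 m and z of pot_d in the frame of round_tray between 0.008 and 0.016 m and angle between pot_d's own z axis and vertical below 0.12 rad and linear speed of pot_d below 0.02 m/s and contact force between pot_d and round_tray between 0.3 and 2.1 N)) and horizontal distance between rod and stand below 0.012 m and z of rod in the frame of stand between 0.007 and 0.017 m and angle between rod's own z axis and vertical below 0.1 rad and linear speed of rod below 0.02 m/s); the robot touches nothing.
It fails at once if a pot is taken out of its place while the lamp is still on (value of joint lamp_lever below 0.7 rad and distance of any of pot_a, pot_b, pot_c, pot_d from where it was at the start of the episode above 0.03 m).
It fails at once if the gripper touches a pot (contact force between any of the fingers, the arm and pot_a above 0.5 N or contact force between any of the fingers, the arm and pot_b above 0.5 N or contact force between any of the fingers, the arm and pot_c above 0.5 N or contact force between any of the fingers, the arm and pot_d above 0.5 N).
It fails at once if a pot is tipped over (angle between any of pot_a, pot_b, pot_c, pot_d's own z axis and vertical above 0.8 rad).
It fails at once if the jar, clippers or brush is pushed away (distance of any of jar, clippers, brush from where it was at the start of the episode above 0.03 m).
Of pot_a, pot_b, pot_c, pot_d only 2 to 4 are there at a start; the rules pass over those that are not, and their reading is None.
At some moment in a run one of oblong_tray, round_tray may be knocked a few centimetres aside while the robot is not near it.
It also fails if it takes over 210 s, if anything falls off the work surface, if the arm or the gripper's body presses on something with over 40 N, if the wrist force passes 120 N, or if a joint passes its speed limit or range.

## Robot

A 7-joint arm with a two-finger parallel gripper is mounted at the origin on the work surface. World frame = base frame: x ahead of the robot, y to its left, z up, the work surface at z = 0. Lengths are in m, angles in degrees, forces in N, time in s.
With the tool pointing down it reaches from about 0.425 to 0.875 m from the base axis. Payload 4.7 kg.
Tool frame: the origin (TCP) lies midway between the tips of the shut fingers; the grasp point (between the pads) lies 19 mm behind it; z points along the fingers, y is the direction in which the jaws open and shut (so a half turn about z gives the same grasp; the last joint's range is limited). The gripper opens to 87 mm and grips with 3 to 60 N. Pads are 19 mm wide; open, the fingers measure 117 mm over their backs; the gripper's body (75 mm by 190 mm) begins 51 mm behind the grasp point.
Start: joints at [-63.306, 18.392, -4.016, 83.108, 1.295, 78.541, -3.26], TCP at [0.284, 0.585, 0.195] pointing down, gripper open.
Joint ranges: [-163.93, 163.93], [-17.29, 119.83], [-79.2, 71.16], [3.27, 140.29], [-89.18, 269.18], [5.43, 117.66], [-154.24, 154.24]. Speed limits (degrees/s): [147.25, 147.25, 180, 180, 180, 180, 180].

## Interface

Orientations are given as [roll, pitch, yaw] about the fixed x, y, z axes, in that order (R = Rz(yaw) Ry(pitch) Rx(roll)).
In Python, from cell import env gives the robot as it stands.
- The arm moves only by the tool apply_moves, never from a script. Its argument "targets" is a list of rows, each a list of 2 entries, a list of its own where there are three numbers: the shift along the world's x, y, z in mm, then the turn, a rotation vector about the world's x, y, z in rad. A call has 1 to 8 rows; each row is the pose to reach, as a shift and turn from the pose commanded when the call began; what a row does not reach only later rows make up. A row lasts 1/10 s, in which the tool goes at most 50 mm and 8.59 degrees, less where a joint would pass 70% of its speed; a pose out of reach is approached as far as the arm can. A call with a gripper value outside its range is refused whole. "hand" is the finger opening in mm, from 0 to 87, set as the call begins (left out, the last holds). The fingers move at their own pace and stop on an object; "squeeze" is the grip in N (left out, the last holds). Time passes only in rows, so rows that repeat a pose let the fingers close. It gives the time, the measured TCP pose, the force and the opening at its end, in the units of the state.
- env.get_obs(): the state, without advancing time (a new reading comes with each control period).
- env.read_camera(name): name is "scene" or "top" or "wrist"; returns a dict with "image" (400x640x3 uint8, red, green, blue), "camera_matrix" (3x3 intrinsics, pixels), "camera_from_world" (4x4, takes a point from world to camera coordinates); the wrist camera has in their place "mount" (4x4, takes a point from camera to tool coordinates, whose origin is the TCP and whose axes are the flange's). Camera axes: x right, y down, z forward; pixel columns grow to the right and rows downward; lengths in m; the calibration is good to about 2 mm. A picture is of the moment at which its call begins: read the wrist's pose just before it. There is no depth.
- env.sign_off(): hands the job in, once; it reports no verdict.
Trained networks look in a picture, given as the dict that the camera call returned (one of the last four; its "shot" number tells which), for a name from the list of things; names that differ only in an ending like _2 or _b are one class to them, and where a whole thing is asked for, a point or a joint stands for the part that bears it (a point fixed in the world has none). Each returns a list of dicts, best first, with "conf" (0 to 1); they miss things now and then, are a little off and sometimes report something else, mostly with a low value. They report only what shows in the picture. A call takes as long as a camera call. They do not tell look-alikes from the thing itself.
- env.regions_of(picture, target): "region" (400x640 bool, what is visible of it) and "rect" ([left, top, right, bottom] in pixels, round what is visible of it).
The state is a dict: "time_s": time; "qpos": joint angles; "joint_velocities": joint speeds; "effort": joint torques, N m; "tool_pos": TCP position; "tool_rot": TCP orientation; "force": force on the tool from outside, world axes, zero at the start; "wrist_torque": the same for the moment, N m; "grip_width": finger opening in m.
Only numpy, scipy, OpenCV 4.12 (cv2) and the standard library are available. Lean on these libraries where they do the work, as an engineer would, in place of code of your own. Each camera call takes 0.05 s, during which the arm holds its last target. There are 200 camera calls.

## Working session

There is one attempt and no reset: what is moved stays moved. The work goes in short steps, Python scripts to look and compute and a tool call to move; the robot and the scene stay as the last step left them, time stands still between calls to the robot, and variables do not carry over. Pictures are saved under pics/ and viewed, about 12 in all and at most 16, crops included, and the job is handed in when it is done.

Besides the shell and the picture viewer there is one more tool, called as name(argument=value, ...), one argument or row to a line, values as JSON. apply_moves: Moves the arm, as the interface text tells. Its arguments: {"type":"object","properties":{"targets":{"type":"array","items":{"type":"array"}},"hand":{"type":"number"},"squeeze":{"type":"number"}},"required":["targets"]}

```bash
mkdir -p pics; ls; cat > h.py <<'E'
import numpy as np, cv2
from cell import env
from scipy.spatial.transform import Rotation as R
def save(p,name,crop=None,scale=1):
    im=p["image"][:,:,::-1]
    if crop: l,t,r,b=crop; im=im[t:b,l:r]
    cv2.imwrite("pics/"+name,cv2.resize(im,None,fx=scale,fy=scale,interpolation=cv2.INTER_CUBIC))
def cam(p,st=None):
    K=np.array(p["camera_matrix"])
    if "camera_from_world" in p: T=np.array(p["camera_from_world"])
    else:
        M=np.array(p["mount"]); W=np.eye(4)
        W[:3,:3]=R.from_euler("xyz",st["tool_rot"],degrees=True).as_matrix(); W[:3,3]=st["tool_pos"]
        T=np.linalg.inv(W@M)
    return K,T
def proj(p,X,st=None):
    K,T=cam(p,st); X=np.atleast_2d(X); c=X@T[:3,:3].T+T[:3,3]; u=c@K.T; return u[:,:2]/u[:,2:]
def atz(p,uv,z,st=None):
    K,T=cam(p,st); uv=np.atleast_2d(np.array(uv,float)); d=np.c_[uv,np.ones(len(uv))]@np.linalg.inv(K).T@T[:3,:3]
    o=-T[:3,:3].T@T[:3,3]; return o+d*((z-o[2])/d[:,2:])
E
python3 - <<'E'
from h import *
s=env.get_obs(); print(s)
for n in ["scene","top"]:
    p=env.read_camera(n); save(p,n+"0.png")
    K,T=cam(p); print(n,K[0,0],-T[:3,:3].T@T[:3,3], T[2,:3])
    for t in ["steriliser","lamp_lever","rod","stand","oblong_tray","round_tray","pot_a","jar","clippers","brush"]:
        print(t,[(round(r["conf"],2),[int(v) for v in r["rect"]]) for r in env.regions_of(p,t)])
p=env.read_camera("wrist"); print(p["mount"],p["camera_matrix"])
E
```

```text
pics
{'time_s': 0.0, 'qpos': array([-63.30427232,  18.43928297,  -4.01626138,  83.17654722,
         1.29610313,  78.54023372,  -3.25985624]), 'joint_velocities': array([-0.10486574,  0.03494369, -0.04459798, -0.02745698, -0.04256363,
       -0.09828489, -0.00479575]), 'effort': array([-9.25181621e-05, -4.91290355e+01, -4.03938163e-01, -3.12535357e+01,
       -6.38991455e-02,  4.35043126e-02,  1.61485837e-04]), 'tool_pos': array([0.28357587, 0.58419405, 0.19414473]), 'tool_rot': array([-1.79889246e+02,  6.66259732e-03,  1.54115121e+02]), 'force': array([-0.02449621, -0.60857924, -0.57396562]), 'wrist_torque': array([-0.04633491,  0.08445457, -0.06701798]), 'grip_width': 0.08723110350426821}
scene 421.1919993370141 [ 1.1686604  -0.48167185  0.92880289] [-0.5840309   0.41249457 -0.69911096]
steriliser [(0.63, [294, 190, 393, 291]), (0.6, [403, 214, 431, 247])]
lamp_lever [(0.52, [299, 224, 312, 255])]
rod [(0.86, [331, 106, 347, 142]), (0.8, [135, 197, 158, 235]), (0.68, [362, 93, 379, 114]), (0.62, [177, 172, 199, 212]), (0.57, [294, 172, 314, 200])]
stand [(0.76, [292, 193, 314, 230]
[... 658 characters left out ...]
, [400, 166, 451, 243])]
round_tray [(0.57, [178, 177, 236, 228])]
pot_a [(0.73, [318, 168, 336, 186]), (0.72, [317, 143, 337, 162]), (0.62, [295, 144, 311, 160])]
jar [(0.6, [249, 124, 269, 151]), (0.55, [318, 143, 337, 160])]
clippers [(0.73, [291, 110, 345, 130])]
brush [(0.69, [273, 221, 286, 268])]
[[ 8.41577425e-04 -9.69043519e-01 -2.46888540e-01  6.75331239e-02]
 [ 9.99999490e-01  9.53428120e-04 -3.33496014e-04  8.75310020e-04]
 [ 5.58562627e-04 -2.46888133e-01  9.69043827e-01 -1.90013211e-01]
 [ 0.00000000e+00  0.00000000e+00  0.00000000e+00  1.00000000e+00]] [[308.75164573   0.         321.93921197]
 [  0.         308.75164573 200.99612459]
 [  0.           0.           1.        ]]
```

```bash
python3 - <<'E'
from h import *
p=env.read_camera("top"); save(p,"top1.png",(150,100,480,330),2.4)
p=env.read_camera("scene"); save(p,"scene1.png",(110,80,450,330),2.3)
E
```

```text
(no output)
```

View pics/top1.png

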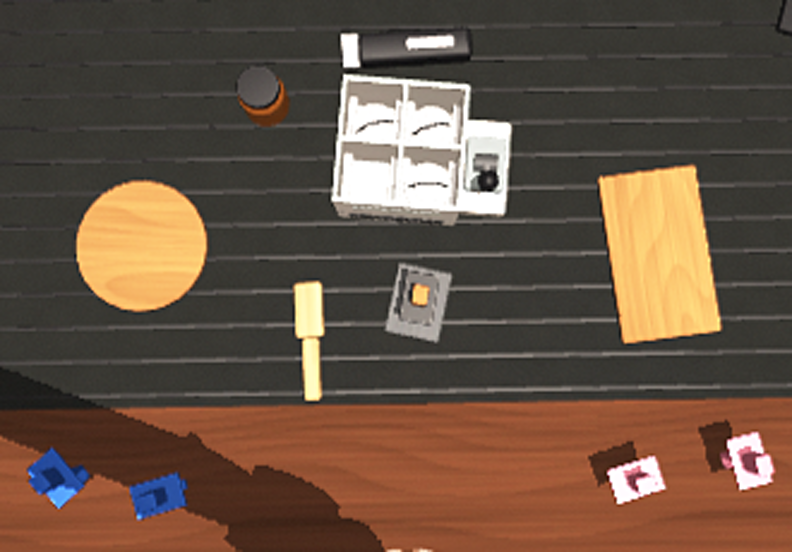

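View pics/scene1.png

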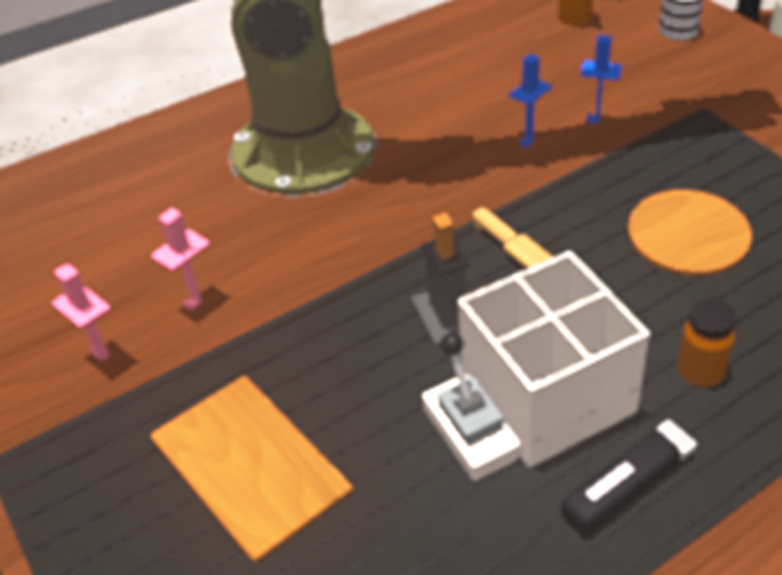

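Top view: the wooden-handled rod stands in the grey stand at crop (420,294), which is px (325,222). There are two blue look-alikes at (57,475) and (158,495), and two pink ones at (635,478) and (750,460). I choose the wooden-handled one. Bails show in three wells: upper-left, upper-right and lower-right. The lower-left well looks empty.

```bash
python3 - <<'E'
from h import *
p=env.read_camera("top"); np.set_printoptions(precision=4,suppress=True)
c=lambda L:np.array(L)/2.4+[150,100]
print("rim",atz(p,c([(345,75),(470,85),(458,210),(333,203)]),.14))
print("ctl box top",atz(p,c([(468,121),(512,123),(505,215),(462,213)]),.03))
print("ball",atz(p,c([(488,181)]),.122))
print("foot",atz(p,c([(400,263),(452,272),(440,342),(386,331)]),.006))
print("rodtop",atz(p,c([(421,294)]),.164))
for t,z in [("oblong_tray",.012),("round_tray",.012),("stand",0.0),("pot_a",.08),("steriliser",.14),("rod",.164)]:
    for r in env.regions_of(p,t)[:4]:
        ys,xs=np.nonzero(r["region"]); cen=atz(p,[(xs.mean()+.0,ys.mean())],z)[0]
        q=atz(p,np.c_[xs,ys],z)[:,:2].astype(np.float32); m=cv2.minAreaRect(q*1000)
        print(t,round(r["conf"],2),cen,[np.round(v,1) for v in m])
E
```

```text
rim [[ 0.6964  0.0675  0.14  ]
 [ 0.6822 -0.0825  0.14  ]
 [ 0.5307 -0.065   0.14  ]
 [ 0.5412  0.0831  0.14  ]]
ctl box top [[ 0.6632 -0.0868  0.03  ]
 [ 0.6598 -0.144   0.03  ]
 [ 0.539  -0.1319  0.03  ]
 [ 0.5424 -0.0764  0.03  ]]
ball [[ 0.5681 -0.103   0.122 ]]
foot [[ 0.481   0.0044  0.006 ]
 [ 0.4683 -0.0633  0.006 ]
 [ 0.3776 -0.0459  0.006 ]
 [ 0.3928  0.0238  0.006 ]]
rodtop [[ 0.4301 -0.019   0.164 ]]
oblong_tray 0.72 [ 0.4868 -0.3312  0.012 ] [array([ 487.9, -330.6]), array([218.6, 134.3]), np.float64(5.6)]
round_tray 0.57 [0.5072 0.3406 0.012 ] [array([508. , 341.5]), array([167. , 165.3]), np.float64(0.4)]
stand 0.58 [ 0.421  -0.0163  0.    ] [array([429.9, -17.2]), array([72.8, 91.5]), np.float64(74.9)]
stand 0.45 [ 0.4888 -0.3335  0.    ] [array([ 490.3, -334. ]), array([220.9, 134. ]), np.float64(6.4)]
pot_a 0.72 [ 0.5718 -0.0302  0.08  ] [array([573.1, -30.8]), array([53.8, 51.5]), np.float64(89.2)]
pot_a 0.63 [ 0.6453 -0.0357  0.08  ] [array([646.2, -35. ]), array([54.2, 45.9]), np.float64(88.9)]
pot_a 0.63 [0.6508 0.0349 0.08  ] [array([651.7,  35.6]), array([57.1, 42.9]), np.float64(89.2)]
steriliser 0.73 [ 0.5975 -0.0178  0.14  ] [array([601.5, -22. ]), array([209.5, 175.4]), np.float64(85.8)]
rod 0.93 [0.2301 0.3965 0.164 ] [array([231. , 396.6]), array([60.7, 49.5]), np.float64(56.5)]
rod 0.91 [ 0.2352 -0.3857  0.164 ] [array([ 234.2, -384.6]), array([61. , 51.2]), np.float64(27.0)]
rod 0.88 [ 0.2159 -0.2558  0.164 ] [array([ 216.3, -256.3]), array([39.5, 57.1]), np.float64(16.8)]
rod 0.81 [0.2078 0.2816 0.164 ] [array([208. , 280.6]), array([43.4, 63.7]), np.float64(14.8)]
```

apply_moves(
  targets=[
    [[0, 0, 50], [0, 0, 0]],
    [[376, -585, 125], [0, 0, 0.35]],
    [[376, -585, 125], [0, 0, 0.35]],
    [[376, -585, 125], [0, 0, 0.35]],
    [[376, -585, 125], [0, 0, 0.35]],
    [[376, -585, 125], [0, 0, 0.35]],
    [[376, -585, 125], [0, 0, 0.35]],
    [[376, -585, 125], [0, 0, 0.35]],
  ],
  hand=0,
)

```text
time_s: 2.4
tool_pos: [0.4722, 0.2911, 0.2833]
tool_rot: [180.0, 0.0, 174.2]
force: [1.1, 1.2, -0.9]
grip_width: 0.0307
```

apply_moves(
  targets=[
    [[188, -291, 40], [0, 0, 0]],
    [[188, -291, 40], [0, 0, 0]],
    [[188, -291, 40], [0, 0, 0]],
    [[188, -291, 40], [0, 0, 0]],
    [[188, -291, 40], [0, 0, 0]],
    [[188, -291, 40], [0, 0, 0]],
    [[188, -291, 40], [0, 0, 0]],
    [[188, -291, 40], [0, 0, 0]],
  ],
)

```text
time_s: 3.2
tool_pos: [0.6613, -0.0075, 0.3222]
tool_rot: [-179.7, 0.1, 173.5]
force: [-1.5, -0.2, -0.3]
grip_width: 0.0002
```

```bash
python3 - <<'E'
from h import *
s=env.get_obs(); p=env.read_camera("wrist"); save(p,"w1.png"); print(s["tool_pos"],s["tool_rot"],s["force"],s["qpos"])
for t,z in [("pot_a",.08),("steriliser",.14),("lamp_lever",.122),("rod",.164),("stand",.104)]:
    for r in env.regions_of(p,t)[:4]:
        ys,xs=np.nonzero(r["region"]); print(t,round(r["conf"],2),r["rect"],atz(p,[(xs.mean(),ys.mean())],z,s)[0])
import pickle; pickle.dump((s,p),open("w1.pkl","wb"))
E
```

```text
[ 0.6613344 -0.007545   0.3222432] [-1.79654571e+02  8.62880411e-02  1.73496331e+02] [-1.51747761 -0.16157078 -0.30223797] [-17.23932067  18.94749233  21.35714812  69.45523364  -6.44847054
  92.73110421  86.23730443]
pot_a 0.9 [283.5, 139.8, 320.9, 182.4] [ 0.64358549 -0.03517111  0.08      ]
pot_a 0.81 [333.3, 138.6, 366.7, 179.1] [0.64755165 0.03239669 0.08      ]
lamp_lever 0.64 [224.9, 99.5, 253.4, 138.5] [ 0.5736429  -0.10178513  0.122     ]
rod 0.73 [485.5, 0.0, 604.2, 96.0] [0.54176468 0.23458071 0.164     ]
rod 0.53 [274.0, 1.2, 307.1, 8.5] [ 0.47594487 -0.0182295   0.164     ]
stand 0.57 [271.8, 3.1, 321.2, 44.6] [ 0.47738287 -0.01716839  0.104     ]
```

View pics/w1.png

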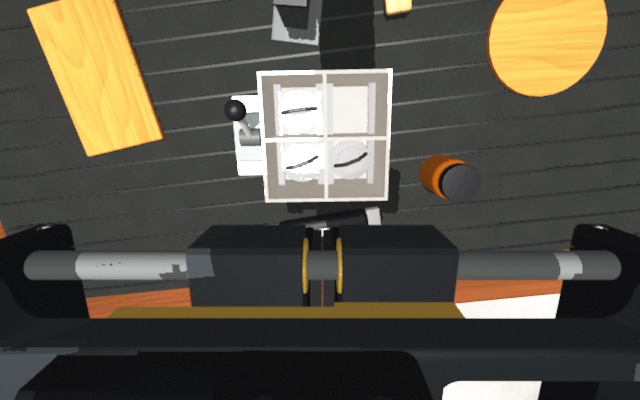

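Three pots, bails at (299,110), (302,160) and (350,158). The upper-right well is empty, and the lever ball is at (235,110). I'll zoom in for the bar ends.

```bash
python3 - <<'E'
from h import *
import pickle; s,p=pickle.load(open("w1.pkl","rb")); save(p,"w1z.png",(255,65,395,205),4)
print("rim",np.round(atz(p,[(258,72),(391,69),(387,202),(266,200)],.14,s),4)); print("ball",atz(p,[(235,110)],.122,s))
E
```

```text
rim [[ 0.5321 -0.0656  0.14  ]
 [ 0.5459  0.0831  0.14  ]
 [ 0.6992  0.0693  0.14  ]
 [ 0.68   -0.08    0.14  ]]
ball [[ 0.56842489 -0.10372264  0.122     ]]
```

View pics/w1z.png

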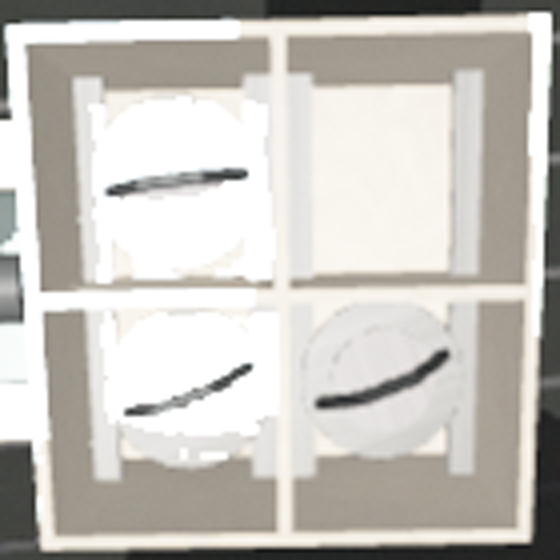

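apply_moves(
  targets=[
    [[-146, -93, -60], [0, 0, 0]],
    [[-146, -93, -60], [0, 0, 0]],
    [[-146, -93, -60], [0, 0, 0]],
    [[-146, -93, -60], [0, 0, 0]],
    [[-146, -93, -210], [0, 0, 0]],
    [[-146, -93, -210], [0, 0, 0]],
    [[-146, -93, -210], [0, 0, 0]],
    [[-146, -93, -210], [0, 0, 0]],
  ],
)

```text
time_s: 4.3
tool_pos: [0.5075, -0.0888, 0.1067]
tool_rot: [-180.0, -0.7, 174.3]
force: [-1.9, 0.5, 0.0]
grip_width: 0.0007
```

apply_moves(
  targets=[
    [[20, -2, 0], [0, 0, 0]],
    [[40, -4, 0], [0, 0, 0]],
    [[60, -6, 0], [0, 0, 0]],
    [[75, -7, 0], [0, 0, 0]],
    [[85, -8, 0], [0, 0, 0]],
    [[95, -9, 0], [0, 0, 0]],
    [[100, -10, 0], [0, 0, 0]],
    [[100, -10, 0], [0, 0, 0]],
  ],
)

```text
time_s: 5.1
tool_pos: [0.6139, -0.101, 0.1132]
tool_rot: [-180.0, 0.0, 174.2]
force: [0.4, -0.3, 0.3]
grip_width: 0.0001
```

```bash
python3 - <<'E'
from h import *
import pickle; s,p=pickle.load(open("w1.pkl","rb"))
for a,b in [((107,191),(245,173)),((127,412),(252,366)),((318,404),(448,352))]:
    q=atz(p,np.array([a,b])/4+[255,65],.055,s); d=q[1]-q[0]; print(q.mean(0),np.linalg.norm(d),np.degrees(np.arctan2(d[1],d[0]))-90)
th=np.radians(-5.8); Rz=np.array([[np.cos(th),-np.sin(th)],[np.sin(th),np.cos(th)]])
for x,y in [(-.037,-.037),(.037,-.037),(.037,.037)]: print("well",np.array([.6143,.0017])+Rz@[x,y])
o=env.get_obs(); print(o["tool_pos"],o["force"])
E
```

```text
[ 0.57489636 -0.03146832  0.055     ] 0.04959029012301804 0.6508870002284652
[ 0.64848371 -0.0361919   0.055     ] 0.04961711883734367 13.676667372744319
[0.65244194 0.03533164 0.055     ] 0.051254184228336025 15.537340502635999
well [ 0.57375033 -0.0313715 ]
well [ 0.6473715  -0.03884967]
well [0.65484967 0.0347715 ]
[ 0.61386416 -0.10104692  0.11315613] [ 0.42787932 -0.28819517  0.3324223 ]
```

apply_moves(
  targets=[
    [[4, 0, 0], [0, 0, 0]],
    [[8, -1, 0], [0, 0, 0]],
    [[11, -1, 0], [0, 0, 0]],
    [[11, -1, 0], [0, 0, 0]],
  ],
)

```text
time_s: 5.5
tool_pos: [0.6247, -0.102, 0.1127]
tool_rot: [180.0, 0.0, 174.2]
force: [-0.1, 0.3, 0.4]
grip_width: 0.0006
```

```bash
python3 - <<'E'
from h import *
o=env.get_obs(); print(o["tool_pos"],o["force"])
p=env.read_camera("scene"); save(p,"lev.png",(270,170,410,300),4)
for r in env.regions_of(p,"lamp_lever"): print(r["conf"],r["rect"])
b=np.array([.6036,-.1057]); d=np.array([np.cos(-.101),np.sin(-.101)])
for a in (-.5,0,.35,.5):
    X=np.r_[b+d*.08*np.sin(a),.052+.08*np.cos(a)]; print(a,X,proj(p,X))
E
```

```text
[ 0.62467323 -0.10197945  0.11268062] [-0.12245229  0.27588305  0.44302979]
-0.5 [ 0.56544142 -0.10183282  0.1222066 ] [[305.61477462 228.78278103]]
0 [ 0.6036 -0.1057  0.132 ] [[312.97190989 236.13519206]]
0.35 [ 0.63089203 -0.10846591  0.12714982] [[318.59645044 244.7792185 ]]
0.5 [ 0.64175858 -0.10956718  0.1222066 ] [[320.89605045 249.06542907]]
```

View pics/lev.png

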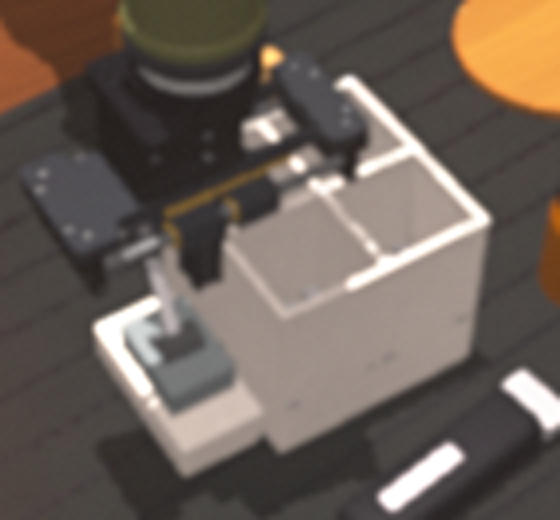

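The lever shaft still seems to lean to crop (155,265), and the finger is at (205,250). The view is unclear, so I'll check with projections and retreat to look.

apply_moves(
  targets=[
    [[0, 0, 50], [0, 0, 0]],
    [[0, 60, 100], [0, 0, 0]],
    [[0, 100, 120], [0, 0, 0]],
    [[0, 100, 120], [0, 0, 0]],
  ],
)

```text
time_s: 6.0
tool_pos: [0.6255, 0.0033, 0.236]
tool_rot: [179.8, 0.2, 174.5]
force: [0.1, 0.4, -0.1]
grip_width: 0.0006
```

```bash
python3 - <<'E'
from h import *
s=env.get_obs(); p=env.read_camera("wrist"); q=env.read_camera("scene")
a=p["image"][40:240,120:330]; b=q["image"][190:300,270:380]
a=cv2.resize(a,None,fx=2,fy=2); b=cv2.resize(b,(400,400),interpolation=cv2.INTER_CUBIC)
cv2.imwrite("pics/lev2.png",np.hstack([a,b])[:,:,::-1])
b0=np.array([.6036,-.1057]); d=np.array([np.cos(-.101),np.sin(-.101)])
print("pivot",proj(q,np.r_[b0,.052]),proj(p,np.r_[b0,.052],s))
for a in (-.5,0,.35,.5):
    X=np.r_[b0+d*.08*np.sin(a),.052+.08*np.cos(a)]; print(a,X,proj(q,X),proj(p,X,s))
for pp in (p,q): print([(r["conf"],r["rect"]) for r in env.regions_of(pp,"lamp_lever")])
E
```

```text
pivot [[313.8268754  256.09722668]] [[229.74781145 169.1369709 ]]
-0.5 [ 0.56544142 -0.10183282  0.1222066 ] [[305.61477462 228.78278103]] [[206.2137248  140.61188827]]
0 [ 0.6036 -0.1057  0.132 ] [[312.97190989 236.13519206]] [[206.10153602 181.62229324]]
0.35 [ 0.63089203 -0.10846591  0.12714982] [[318.59645044 244.7792185 ]] [[210.27345991 207.60251149]]
0.5 [ 0.64175858 -0.10956718  0.1222066 ] [[320.89605045 249.06542907]] [[212.85029222 216.52903436]]
[(0.63, [193.2, 129.0, 231.5, 171.9])]
[(0.6, [300.5, 223.9, 312.4, 253.3])]
```

View pics/lev2.png

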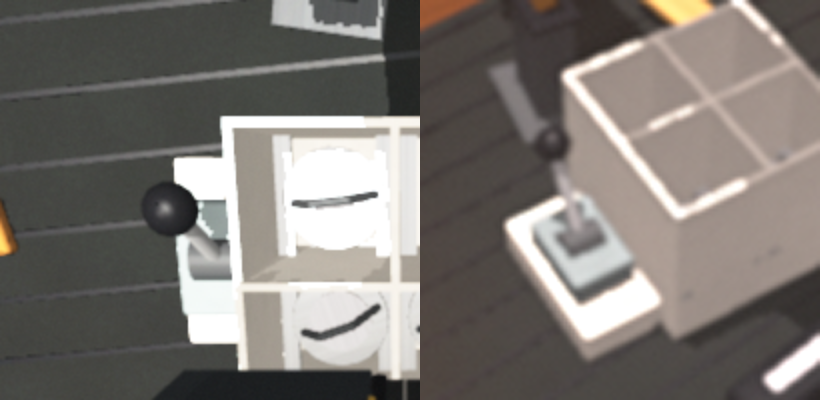

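```bash
python3 - <<'E'
from h import *
s=env.get_obs(); p=env.read_camera("wrist"); q=env.read_camera("scene")
print("TCP then",proj(q,[.6247,-.102,.1127]),"expected 321.3,240.7 seen; higher:",proj(q,[.6247,-.102,.14]),proj(q,[.6247,-.085,.1127]), proj(q,[.6247,-.102,.1317]))
print("TCP wrist",proj(p,s["tool_pos"],s)); print(s["tool_pos"],proj(q,s["tool_pos"]))
im=np.hstack([cv2.resize(q["image"][160:290,270:400],(520,520),interpolation=cv2.INTER_CUBIC),cv2.resize(p["image"][180:310,285:355],(280,520),interpolation=cv2.INTER_CUBIC)])
cv2.imwrite("pics/tip.png",im[:,:,::-1])
E
```

```text
TCP then [[319.34203466 245.70801527]] expected 321.3,240.7 seen; higher: [[319.14823308 238.59382212]] [[324.83907353 242.51146994]] [[319.20791315 240.78459652]]
TCP wrist [[320.54543087 229.07605045]]
[ 0.62414778 -0.00256795  0.23248233] [[352.07193901 194.00455104]]
```

View pics/tip.png

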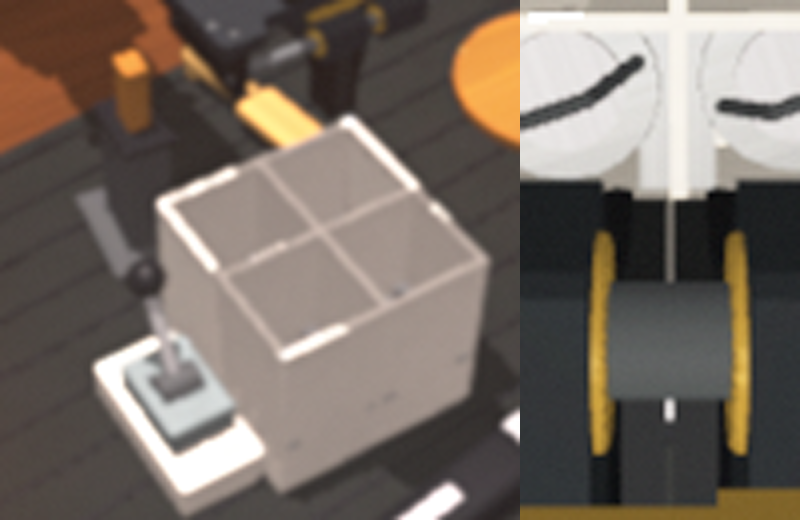

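The lever hasn't moved. In the scene picture the fingertip shows about 5 px (around 19 mm) above the projected TCP, so the fingers probably grazed over the ball. I'll push again, lower.

apply_moves(
  targets=[
    [[-105, -102, 0], [0, 0, 0]],
    [[-105, -102, 0], [0, 0, 0]],
    [[-105, -102, 0], [0, 0, 0]],
    [[-105, -102, -50], [0, 0, 0]],
    [[-105, -102, -100], [0, 0, 0]],
    [[-105, -102, -145], [0, 0, 0]],
    [[-105, -102, -145], [0, 0, 0]],
    [[-105, -102, -145], [0, 0, 0]],
  ],
)

```text
time_s: 7.1
tool_pos: [0.5187, -0.1054, 0.0877]
tool_rot: [-180.0, -0.1, 174.0]
force: [-0.1, -0.1, 0.1]
grip_width: 0.0003
```

apply_moves(
  targets=[
    [[15, -1, 0], [0, 0, 0]],
    [[25, -2, 0], [0, 0, 0]],
    [[35, -3, 0], [0, 0, 0]],
    [[45, -4, 0], [0, 0, 0]],
  ],
)

```text
time_s: 7.5
tool_pos: [0.5658, -0.1083, 0.0891]
tool_rot: [180.0, 0.1, 174.2]
force: [-0.8, -0.2, 1.8]
grip_width: 0.0004
```

```bash
python3 - <<'E'
from h import *
s=env.get_obs(); p=env.read_camera("wrist"); print(s["tool_pos"],s["force"])
for r in env.regions_of(p,"lamp_lever"): print(r["conf"],r["rect"])
b0=np.array([.6036,-.1057]); d=np.array([np.cos(-.101),np.sin(-.101)])
for a in (-.5,-.25,0,.35,.5):
    X=np.r_[b0+d*.08*np.sin(a),.052+.08*np.cos(a)]; print(a,proj(p,X,s))
E
```

```text
[ 0.56577331 -0.10831358  0.08908374] [-0.79420327 -0.23294035  1.84828083]
-0.5 [[332.02551476 247.79912318]]
-0.25 [[332.17302202 285.32959482]]
0 [[332.01991039 320.35325122]]
0.35 [[331.37659351 356.24864705]]
0.5 [[331.00044269 365.44262443]]
```

apply_moves(
  targets=[
    [[10, -1, 0], [0, 0, 0]],
    [[20, -2, 0], [0, 0, 0]],
    [[30, -3, 0], [0, 0, 0]],
    [[40, -4, 0], [0, 0, 0]],
    [[47, -5, 0], [0, 0, 0]],
    [[54, -5, 0], [0, 0, 0]],
  ],
)

```text
time_s: 8.2
tool_pos: [0.6182, -0.1133, 0.0871]
tool_rot: [-180.0, -0.1, 174.2]
force: [-10.7, -0.1, 2.1]
grip_width: 0.0006
```

```bash
python3 - <<'E'
from h import *
s=env.get_obs(); q=env.read_camera("scene"); print(s["tool_pos"],s["force"])
cv2.imwrite("pics/lev3.png",cv2.resize(q["image"][190:300,270:400],None,fx=4,fy=4,interpolation=cv2.INTER_CUBIC)[:,:,::-1])
E
```

```text
[ 0.61820292 -0.11327994  0.08713784] [-10.71007775  -0.11804192   2.11548551]
```

View pics/lev3.png

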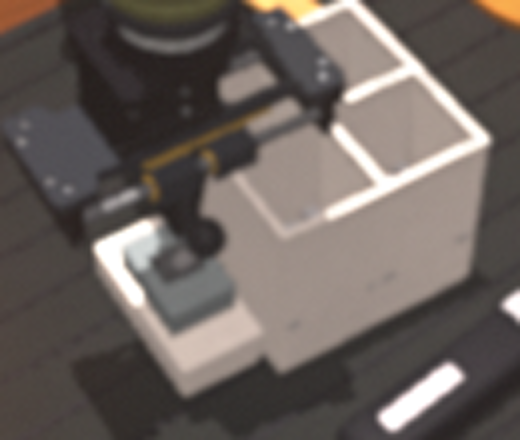

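Ball at px (321.7,250), where off is expected, with 10.7 N against the stop. The lever is off. Next I'll look at the rod and stand from close by.

apply_moves(
  targets=[
    [[-30, 3, 0], [0, 0, 0]],
    [[-30, 3, 50], [0, 0, 0]],
    [[-30, 3, 100], [0, 0, 0]],
    [[-60, 40, 150], [0, 0, 0]],
    [[-100, 80, 200], [0, 0, 0]],
    [[-119, 93, 200], [0, 0, 0]],
    [[-119, 93, 200], [0, 0, 0]],
    [[-119, 93, 200], [0, 0, 0]],
  ],
  hand=87,
)

```text
time_s: 9.05
tool_pos: [0.4999, -0.0186, 0.2896]
tool_rot: [179.9, 0.2, 174.3]
force: [0.3, -0.6, -0.5]
grip_width: 0.0563
```

```bash
python3 - <<'E'
from h import *
s=env.get_obs(); p=env.read_camera("wrist"); print(s["tool_pos"],s["tool_rot"],s["qpos"])
np.set_printoptions(precision=4,suppress=True)
im=p["image"]; 
X=proj(p,[[.43,-.019,.164],[.43,-.019,.104]],s); print(X)
u,v=X.mean(0).astype(int); l,t=max(0,u-60),max(0,v-70); print(l,t)
save(p,"rod.png",(l,t,l+120,t+120),5)
hsv=cv2.cvtColor(im,cv2.COLOR_RGB2HSV); print([(r["conf"],r["rect"]) for r in env.regions_of(p,"rod")],[(r["conf"],r["rect"]) for r in env.regions_of(p,"stand")])
import pickle; pickle.dump((s,p),open("w2.pkl","wb"))
q=env.read_camera("scene"); b=np.array([.6036,-.1057]); hs=cv2.cvtColor(q["image"],cv2.COLOR_RGB2GRAY)
print([(r["conf"],r["rect"]) for r in env.regions_of(q,"lamp_lever")])
E
```

```text
[ 0.49992394 -0.01857545  0.28961733] [179.88538932   0.24385758 174.34556373] [-22.38622211  -2.65375127  20.8505109   95.94664827   0.86297233
  86.27761733  82.73766386]
[[313.4664 119.3877]
 [314.7392 119.6437]]
254 49
[(0.93, [294.4, 90.2, 335.8, 147.4])] [(0.72, [289.6, 84.5, 344.5, 153.9])]
[(0.63, [312.8, 244.3, 327.4, 261.3])]
```

View pics/rod.png

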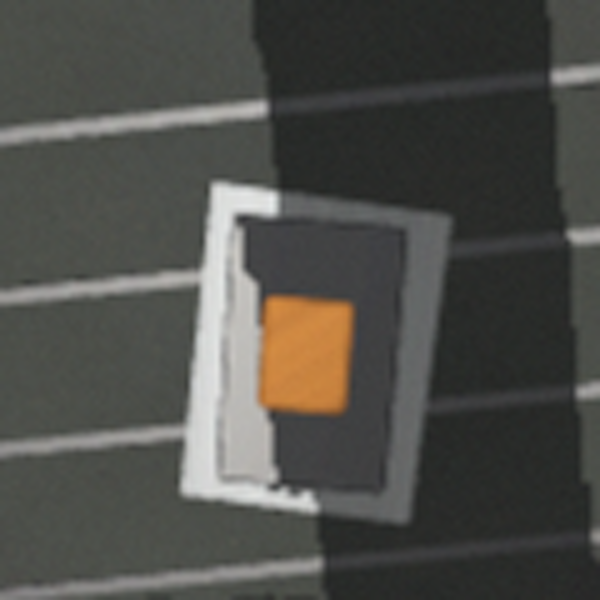

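```bash
python3 - <<'E'
from h import *
import pickle; s,p=pickle.load(open("w2.pkl","rb")); np.set_printoptions(precision=4,suppress=True)
for n,c,z in [("top",[(265,296),(354,300),(347,413),(260,408)],.164),("collar",[(243,219),(408,228),(387,492),(219,482)],.109),("foot",[(213,182),(453,214),(410,524),(182,494)],.006)]:
    q=atz(p,np.array(c)/5+[254,49],z,s)[:,:2]; a=(q[3]+q[2]-q[0]-q[1])/2; b=(q[1]+q[2]-q[0]-q[3])/2
    print(n,q.mean(0),"long",np.linalg.norm(a),np.degrees(np.arctan2(a[1],a[0])),"short",np.linalg.norm(b),np.degrees(np.arctan2(b[1],b[0])))
E
```

```text
top [ 0.4307 -0.0173] long 0.02153612536720377 -9.068131974112577 short 0.017400501541132846 81.5559901331215
collar [ 0.4313 -0.0166] long 0.05942377211690301 -10.882267081669536 short 0.03870898645299325 81.22520571391048
foot [ 0.4309 -0.018 ] long 0.08994618820233106 -12.85117273720979 short 0.0699097184520293 77.08801677262205
```

apply_moves(
  targets=[
    [[-69, 1.5, 0], [0, 0, -0.083]],
    [[-69, 1.5, 0], [0, 0, -0.083]],
    [[-69, 1.5, -50], [0, 0, -0.083]],
    [[-69, 1.5, -100], [0, 0, -0.083]],
    [[-69, 1.5, -140], [0, 0, -0.083]],
    [[-69, 1.5, -160], [0, 0, -0.083]],
    [[-69, 1.5, -174], [0, 0, -0.083]],
    [[-69, 1.5, -174], [0, 0, -0.083]],
  ],
)

```text
time_s: 10.1
tool_pos: [0.4284, -0.0197, 0.1108]
tool_rot: [-179.9, -0.3, 169.3]
force: [-0.8, -0.6, -0.0]
grip_width: 0.0872
```

```bash
python3 - <<'E'
from h import *
s=env.get_obs(); q=env.read_camera("scene"); p=env.read_camera("wrist"); print(s["tool_pos"],s["tool_rot"],s["force"],s["grip_width"],s["qpos"])
X=np.array([.431,-.017,.012]); print("rod top, collar, TCP",proj(q,X+[0,0,.152]),proj(q,X+[0,0,.095]),proj(q,s["tool_pos"]))
a=cv2.resize(q["image"][140:240,255:355],(400,400),interpolation=cv2.INTER_CUBIC); b=cv2.resize(p["image"][130:330,220:420],(400,400))
cv2.imwrite("pics/grip.png",np.hstack([a,b])[:,:,::-1])
E
```

```text
[ 0.42838225 -0.01965284  0.1108211 ] [-179.85913516   -0.32544377  169.30721582] [-0.79804133 -0.61657337 -0.03417648] 0.08715599117642311 [-22.42022394  -5.85799327  20.43523839 119.38324996   2.29871336
  66.47407132  76.29407072]
rod top, collar, TCP [[302.43587408 175.30722026]] [[303.34543469 190.37954594]] [[301.99292906 189.28401792]]
```

View pics/grip.png

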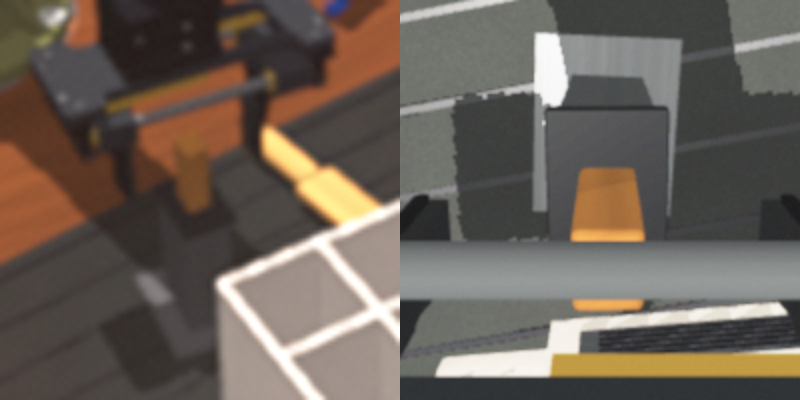

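Again the fingertips show about 5 px (around 19 mm) above the projected TCP, at z ≈ 0.13 and level with mid-handle. I'll lower 14 mm and close lightly. If the tips were really on the collar, the width would stop near 40 mm.

apply_moves(
  targets=[
    [[1, 2, -14], [0, 0, 0]],
    [[1, 2, -14], [0, 0, 0]],
    [[1, 2, -14], [0, 0, 0]],
    [[1, 2, -14], [0, 0, 0]],
    [[1, 2, -14], [0, 0, 0]],
    [[1, 2, -14], [0, 0, 0]],
    [[1, 2, -14], [0, 0, 0]],
    [[1, 2, -14], [0, 0, 0]],
  ],
  hand=0,
  squeeze=5,
)

```text
time_s: 11.0
tool_pos: [0.4315, -0.0165, 0.0998]
tool_rot: [180.0, 0.0, 169.4]
force: [0.0, 0.3, -0.2]
grip_width: 0.0308
```

apply_moves(
  targets=[
    [[0, 0, 0], [0, 0, 0]],
    [[0, 0, 0], [0, 0, 0]],
  ],
)

```text
time_s: 11.2
tool_pos: [0.4314, -0.0168, 0.0997]
tool_rot: [-180.0, 0.0, 169.4]
force: [-0.1, -0.9, 1.0]
grip_width: 0.0177
```

apply_moves(
  targets=[
    [[0, 0, 0], [0, 0, 0]],
    [[0, 0, 0], [0, 0, 0]],
    [[0, 0, 30], [0, 0, 0]],
    [[0, 0, 70], [0, 0, 0]],
    [[0, 0, 110], [0, 0, 0]],
    [[0, 0, 150], [0, 0, 0]],
    [[0, 0, 190], [0, 0, 0]],
    [[0, 0, 215], [0, 0, 0]],
  ],
  squeeze=40,
)

```text
time_s: 12.0
tool_pos: [0.4321, -0.0162, 0.3176]
tool_rot: [179.9, 0.2, 169.4]
force: [1.0, 0.7, -1.4]
grip_width: 0.0174
```

```bash
python3 - <<'E'
from h import *
s=env.get_obs(); q=env.read_camera("scene"); print(s["tool_pos"],s["tool_rot"],s["force"],s["grip_width"],s["qpos"])
o=np.array(s["tool_pos"])-[0,0,.0877]; print("rod foot expected",proj(q,o),"+x tip",proj(q,o+[.016,-.003,0]),"-x tip",proj(q,o-[.016,-.003,0]),"grip",proj(q,o+[0,0,.124]))
u,v=proj(q,o+[0,0,.07])[0].astype(int); print(u-50,v-60); save(q,"hook.png",(u-50,v-60,u+50,v+60),5)
E
```

```text
[ 0.43208814 -0.01622599  0.31759258] [1.79901876e+02 1.78039548e-01 1.69429194e+02] [ 1.01223723  0.68279003 -1.38376308] 0.017402479958013816 [-23.245285   -11.72942205  18.4031576  100.39203      3.63382357
  90.5534167   74.27588098]
rod foot expected [[301.7782379  156.63060171]] +x tip [[304.29317309 160.13775472]] -x tip [[299.31076772 153.18964011]] grip [[299.40976958 116.72423793]]
250 74
```

View pics/hook.png

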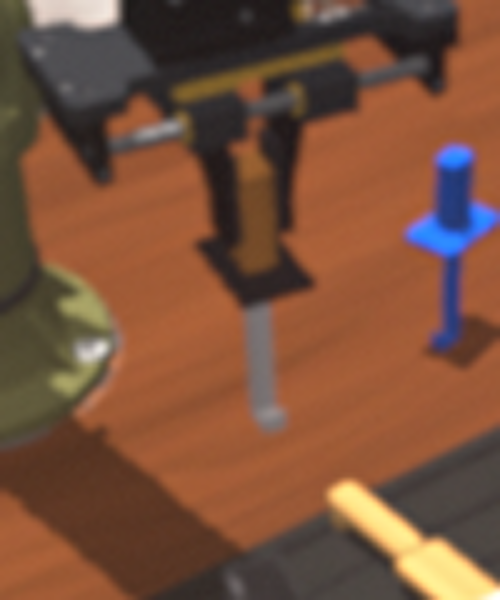

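The rod is held upright and its hook points to world +x, seen at crop (270,415). Now the entry for the first pot, at (0.575,-0.0315).

apply_moves(
  targets=[
    [[60, -8, 0], [0, 0, 0.13]],
    [[120, -15.5, 0], [0, 0, 0.196]],
    [[120, -15.5, 0], [0, 0, 0.196]],
    [[120, -15.5, 0], [0, 0, 0.196]],
    [[120, -15.5, 0], [0, 0, 0.196]],
  ],
)

```text
time_s: 12.55
tool_pos: [0.5509, -0.0319, 0.3136]
tool_rot: [-180.0, -0.1, -179.4]
force: [-0.7, 0.2, -0.8]
grip_width: 0.0178
```

```bash
cat >> h.py <<'E'
def rest(n=6):
    f=[];x=[]
    for i in range(n):
        env.read_camera("wrist") if i else 0; s=env.get_obs(); f.append(s["force"]); x.append(s["tool_pos"])
    print("force",np.round(np.mean(f,0),2),"sd",np.round(np.std(f,0),2),"tcp",np.round(np.mean(x,0),4),"rot",np.round(s["tool_rot"],2),"w",round(s["grip_width"],4),"t",round(s["time_s"],2))
E
python3 - <<'E'
from h import *
rest(8); s=env.get_obs(); p=env.read_camera("wrist")
P=np.array([.5749,-.0315,.052]); print(proj(p,P,s),proj(p,s["tool_pos"]-[0,0,.0877],s)); save(p,"hk.png",(220,60,420,260),4)
E
```

```text
force [-0.11  0.05 -0.99] sd [0.66 0.28 0.59] tcp [ 0.5507 -0.0319  0.3148] rot [ 1.7996e+02  5.0000e-02 -1.7934e+02] w 0.0177 t 12.9
[[321.33306185 185.05287949]] [[320.909084   197.15718893]]
```

View pics/hk.png

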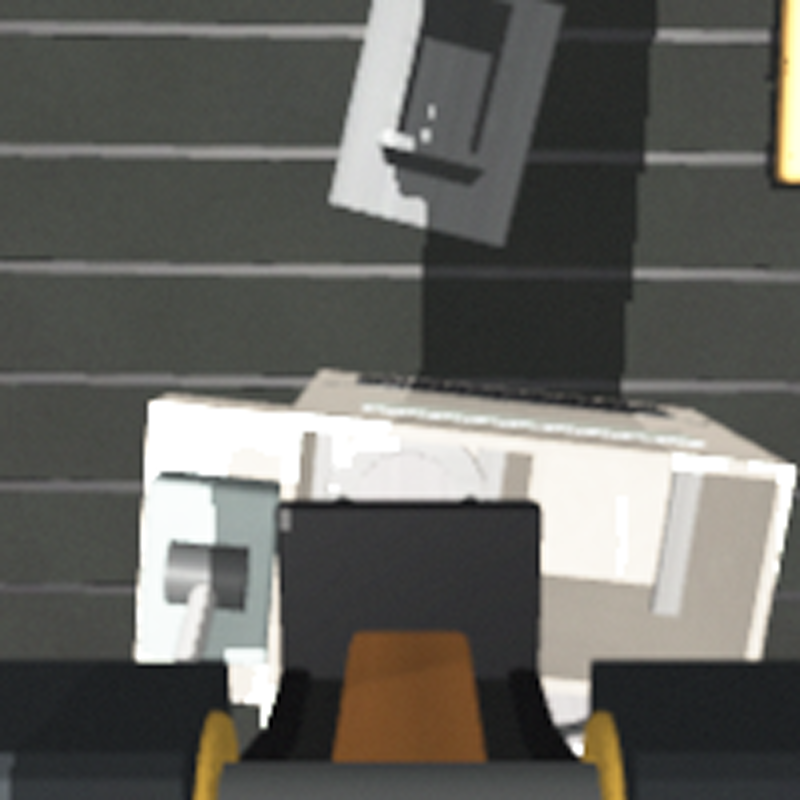

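apply_moves(
  targets=[
    [[1, 0, -40], [0, 0, 0]],
    [[1, 0, -80], [0, 0, 0]],
    [[1, 0, -110], [0, 0, 0]],
    [[1, 0, -130], [0, 0, 0]],
    [[1, 0, -145], [0, 0, 0]],
    [[1, 0, -158], [0, 0, 0]],
    [[1, 0, -166], [0, 0, 0]],
    [[1, 0, -166], [0, 0, 0]],
  ],
)

```text
time_s: 13.75
tool_pos: [0.5521, -0.032, 0.1481]
tool_rot: [-180.0, -0.1, -179.4]
force: [-0.3, -0.1, -0.7]
grip_width: 0.0176
```

```bash
python3 - <<'E'
from h import *
rest(5)
E
```

```text
force [ 0.03  0.02 -1.15] sd [0.35 0.65 0.46] tcp [ 0.5528 -0.0321  0.1492] rot [ 1.7999e+02  1.1000e-01 -1.7936e+02] w 0.0173 t 13.95
```

apply_moves(
  targets=[
    [[5, 0, 0], [0, 0, 0]],
    [[10, 0, 0], [0, 0, 0]],
    [[14.5, 0, 0], [0, 0, 0]],
    [[14.5, 0, 0], [0, 0, 0]],
    [[14.5, 0, 6], [0, 0, 0]],
    [[14.5, 0, 12], [0, 0, 0]],
    [[14.5, 0, 20], [0, 0, 0]],
    [[14.5, 0, 25], [0, 0, 0]],
  ],
)

```text
time_s: 14.75
tool_pos: [0.5672, -0.032, 0.1749]
tool_rot: [180.0, 0.1, -179.4]
force: [-0.4, 0.4, -2.1]
grip_width: 0.0178
```

```bash
python3 - <<'E'
from h import *
rest(8)
E
```

```text
force [-0.1   0.11 -1.87] sd [0.3  0.66 0.35] tcp [ 0.567  -0.032   0.1742] rot [ 1.8000e+02 -4.0000e-02 -1.7935e+02] w 0.0176 t 15.1
```

Force step of about 0.9 N, so this pot is empty and goes on the round board. Lifting it clear.

apply_moves(
  targets=[
    [[0, 0, 10], [0, 0, 0]],
    [[0, 0, 30], [0, 0, 0]],
    [[0, 0, 55], [0, 0, 0]],
    [[0, 0, 80], [0, 0, 0]],
    [[0, 0, 105], [0, 0, 0]],
    [[0, 0, 130], [0, 0, 0]],
    [[0, 0, 145], [0, 0, 0]],
    [[0, 0, 150], [0, 0, 0]],
  ],
)

```text
time_s: 15.9
tool_pos: [0.5677, -0.0322, 0.3258]
tool_rot: [180.0, 0.2, -179.4]
force: [-0.1, -0.4, -1.3]
grip_width: 0.0178
```

```bash
cat >> h.py <<'E'
def trays(p):
    for t in ("oblong_tray","round_tray"):
        for r in env.regions_of(p,t)[:3]:
            ys,xs=np.nonzero(r["region"]); q=atz(p,np.c_[xs,ys],.012)[:,:2].astype(np.float32)*1000
            print(t,round(r["conf"],2),np.round(q.mean(0)),[np.round(v,1) for v in cv2.minAreaRect(q)])
E
python3 - <<'E'
from h import *
rest(8); trays(env.read_camera("top"))
E
```

```text
force [ 0.18 -0.11 -1.87] sd [0.36 0.68 0.62] tcp [ 0.5668 -0.032   0.3234] rot [-1.7999e+02 -1.3000e-01 -1.7936e+02] w 0.0178 t 16.25
oblong_tray 0.83 [ 488. -331.] [array([ 488.5, -331.1]), array([219.5, 131.5]), np.float64(6.4)]
round_tray 0.85 [543. 309.] [array([542.1, 307.6]), array([166.2, 160.9]), np.float64(89.2)]
round_tray 0.55 [706. 184.] [array([705.4, 184.4]), array([85.7, 59.5]), np.float64(26.0)]
round_tray 0.38 [670.  36.] [array([670.4,  35.5]), array([25.4, 45.2]), np.float64(89.3)]
```

apply_moves(
  targets=[
    [[0, 8, 0], [0, 0, 0]],
    [[0, 25, 0], [0, 0, 0]],
    [[0, 50, 0], [0, 0, 0]],
    [[-5, 75, 0], [0, 0, 0]],
    [[-10, 100, 0], [0, 0, 0]],
    [[-15, 125, 0], [0, 0, 0]],
    [[-20, 150, 0], [0, 0, 0]],
    [[-25, 175, 0], [0, 0, 0]],
  ],
)

```text
time_s: 17.2
tool_pos: [0.5414, 0.1447, 0.3237]
tool_rot: [180.0, 0.0, -179.3]
force: [-0.6, 0.3, -1.2]
grip_width: 0.018
```

apply_moves(
  targets=[
    [[0, 25, 0], [0, 0, 0]],
    [[0, 50, 0], [0, 0, 0]],
    [[-1, 75, 0], [0, 0, 0]],
    [[-2, 100, 0], [0, 0, 0]],
    [[-2, 125, 0], [0, 0, 0]],
    [[-2, 140, 0], [0, 0, 0]],
    [[-2, 150, 0], [0, 0, 0]],
    [[-2, 150, 0], [0, 0, 0]],
  ],
)

```text
time_s: 18.0
tool_pos: [0.5395, 0.2943, 0.3233]
tool_rot: [-180.0, -0.0, -179.2]
force: [-0.9, 0.4, -1.4]
grip_width: 0.0173
```

```bash
python3 - <<'E'
from h import *
rest(8); trays(env.read_camera("top")); s=env.get_obs(); p=env.read_camera("wrist")
for r in env.regions_of(p,"round_tray")[:2]:
    ys,xs=np.nonzero(r["region"]); (c,ax,an)=cv2.fitEllipse(cv2.convexHull(np.c_[xs,ys].astype(np.float32))); print(r["conf"],c,ax,atz(p,[c],.012,s))
print([(r["conf"],r["rect"]) for r in env.regions_of(p,"pot_a")])
q=env.read_camera("scene"); print([(r["conf"],r["rect"]) for r in env.regions_of(q,"pot_a")], proj(q,s["tool_pos"]-[0,0,.0877]),proj(q,s["tool_pos"]+[.0075,0,-.0877-.0595]))
E
```

```text
force [-0.07 -0.3  -1.85] sd [0.69 0.48 0.34] tcp [0.5402 0.292  0.3238] rot [ 1.7999e+02  3.0000e-02 -1.7945e+02] w 0.0175 t 18.35
oblong_tray 0.81 [ 488. -331.] [array([ 488.5, -330.7]), array([219.4, 131.6]), np.float64(6.5)]
oblong_tray 0.62 [767.  -7.] [array([767.4,  -7.3]), array([ 48.4, 172.6]), np.float64(3.2)]
round_tray 0.77 [529. 295.] [array([533.3, 296.4]), array([141.4, 161.4]), np.float64(35.0)]
0.85 (329.9630126953125, 165.10911560058594) (102.3773193359375, 104.50230407714844) [[0.540244   0.30651868 0.012     ]]
[(0.75, [294.6, 168.7, 344.2, 186.0]), (0.66, [141.0, 237.9, 146.9, 250.5]), (0.61, [24.9, 154.5, 195.2, 293.8])]
[(0.92, [404.8, 133.3, 430.8, 155.4])] [[415.24066    131.84074082]] [[414.18653673 150.14835759]]
```

The round board had been knocked to (0.542,0.308), and the top and wrist cameras agree. I'll place on its far half.

apply_moves(
  targets=[
    [[10, 5, 0], [0, 0, 0]],
    [[22, 11, 0], [0, 0, 0]],
    [[32, 16, -10], [0, 0, 0]],
    [[32, 16, -35], [0, 0, 0]],
    [[32, 16, -60], [0, 0, 0]],
    [[32, 16, -85], [0, 0, 0]],
    [[32, 16, -110], [0, 0, 0]],
    [[32, 16, -130], [0, 0, 0]],
  ],
)

```text
time_s: 19.55
tool_pos: [0.5717, 0.3088, 0.1907]
tool_rot: [-179.9, -0.1, -179.4]
force: [-0.6, 0.9, -2.6]
grip_width: 0.0176
```

apply_moves(
  targets=[
    [[0, 0, -10], [0, 0, 0]],
    [[0, 0, -18], [0, 0, 0]],
    [[0, 0, -24], [0, 0, 0]],
    [[0, 0, -29], [0, 0, 0]],
    [[0, 0, -33], [0, 0, 0]],
    [[0, 0, -36], [0, 0, 0]],
    [[0, 0, -36], [0, 0, 0]],
  ],
)

```text
time_s: 20.25
tool_pos: [0.572, 0.309, 0.1578]
tool_rot: [180.0, 0.0, -179.4]
force: [-1.0, -0.0, -2.2]
grip_width: 0.0178
```

```bash
python3 - <<'E'
from h import *
rest(8)
E
```

```text
force [ 0.16  0.09 -1.57] sd [0.87 0.48 0.59] tcp [0.5721 0.3091 0.1581] rot [ 1.7998e+02  3.0000e-02 -1.7936e+02] w 0.0176 t 20.6
```

Near contact height (0.159). Lowering 10 mm more to unload the hook.

apply_moves(
  targets=[
    [[0, 0, -3], [0, 0, 0]],
    [[0, 0, -6], [0, 0, 0]],
    [[0, 0, -9], [0, 0, 0]],
    [[0, 0, -10], [0, 0, 0]],
    [[0, 0, -10], [0, 0, 0]],
  ],
)

```text
time_s: 21.1
tool_pos: [0.5717, 0.3089, 0.1473]
tool_rot: [-180.0, -0.0, -179.4]
force: [0.0, -0.4, -0.5]
grip_width: 0.0174
```

```bash
python3 - <<'E'
from h import *
rest(8)
E
```

```text
force [ 0.23 -0.47 -0.95] sd [0.34 0.4  0.34] tcp [0.5719 0.309  0.1477] rot [ 1.7999e+02  1.0000e-02 -1.7936e+02] w 0.0175 t 21.45
```

apply_moves(
  targets=[
    [[-5, 0, 0], [0, 0, 0]],
    [[-12, 0, 0], [0, 0, 0]],
    [[-20, 0, 0], [0, 0, 0]],
    [[-20, 0, 0], [0, 0, 0]],
    [[-20, 0, 30], [0, 0, 0]],
    [[-20, 0, 80], [0, 0, 0]],
    [[-20, 0, 130], [0, 0, 0]],
    [[-20, 0, 175], [0, 0, 0]],
  ],
)

```text
time_s: 22.25
tool_pos: [0.5519, 0.3089, 0.3255]
tool_rot: [179.9, 0.1, -179.4]
force: [0.9, 0.4, -1.4]
grip_width: 0.0178
```

```bash
python3 - <<'E'
from h import *
rest(3); q=env.read_camera("scene"); print([(r["conf"],r["rect"]) for r in env.regions_of(q,"pot_a")]); print("expect",proj(q,[[.580,.308,.012],[.580,.308,.078]])); save(q,"placed1.png",(340,130,460,230),5)
E
```

```text
force [0.59 0.06 1.17] sd [0.21 0.47 3.03] tcp [0.5536 0.3098 0.3303] rot [ 179.58    0.68 -179.36] w 0.0179 t 22.35
[(0.88, [413.1, 182.6, 438.3, 204.0])]
expect [[417.84375725 195.39873252]
 [421.05840516 179.60896331]]
```

View pics/placed1.png

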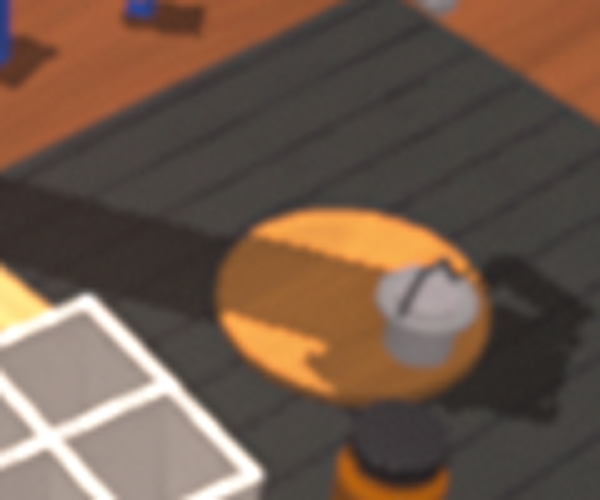

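```bash
python3 - <<'E'
from h import *
np.set_printoptions(precision=4,suppress=True)
q=env.read_camera("scene"); p=env.read_camera("top"); print("scene base",atz(q,[(423.6,198.5)],.012),"flange c",atz(q,[(425,190)],.052))
s=env.get_obs(); w=env.read_camera("wrist")
for n,c,st in (("scene",q,None),("top",p,None),("wrist",w,s)):
  for t in ("pot_a","round_tray"):
    for r in env.regions_of(c,t)[:4]:
        ys,xs=np.nonzero(r["region"]); l,tt,rr,b=r["rect"]; print(n,t,round(r["conf"],2),np.round(r["rect"]),atz(c,[((l+rr)/2,(tt+b)/2)],.012 if t!="pot_a" else .045,st)[0])
E
```

```text
scene base [[0.6004 0.3122 0.012 ]] flange c [[0.6021 0.3075 0.052 ]]
scene pot_a 0.65 [412. 184. 436. 200.] [0.6019 0.305  0.045 ]
scene round_tray 0.78 [383. 172. 437. 210.] [0.5524 0.3022 0.012 ]
scene round_tray 0.34 [316. 244. 325. 259.] [ 0.5756 -0.0654  0.012 ]
scene round_tray 0.23 [354. 264. 412. 315.] [ 0.771  -0.0097  0.012 ]
top pot_a 0.65 [211. 165. 225. 177.] [0.5997 0.3051 0.045 ]
top pot_a 0.58 [318. 142. 339. 162.] [ 0.6546 -0.0335  0.045 ]
top pot_a 0.52 [295. 145. 315. 162.] [0.6514 0.0385 0.045 ]
top round_tray 0.61 [191. 165. 248. 217.] [0.5438 0.3071 0.012 ]
wrist pot_a 0.39 [311. 180. 331. 187.] [0.5747 0.308  0.045 ]
wrist pot_a 0.37 [  2. 227.  21. 241.] [ 0.663 -0.187  0.045]
wrist round_tray 0.59 [270. 107. 375. 202.] [0.5337 0.3096 0.012 ]
```

```bash
python3 - <<'E'
from h import *
np.set_printoptions(precision=2,suppress=True)
rest(6); s=env.get_obs(); q=env.read_camera("scene"); t=env.read_camera("top")
o=np.array(s["tool_pos"])-[0,0,.0877]
for z in (0,.03,.06,.09,.124,.152): print(z,proj(q,o+[0,0,z])[0],proj(t,o+[0,0,z])[0])
for n,c in (("scene",q),("top",t)):
  for r in env.regions_of(c,"rod"):
    l,a,rr,b=r["rect"]; e=proj(c,o+[0,0,.05])[0]
    if abs((l+rr)/2-e[0])<40 and abs((a+b)/2-e[1])<40:
        m=r["region"]; print(n,r["conf"],np.round(r["rect"]))
        for v in range(int(a),int(b)+1,2): xs=np.nonzero(m[v])[0]; print(v,xs.min() if len(xs) else None,xs.max() if len(xs) else None)
E
```

```text
force [ 0.26 -0.21 -1.08] sd [0.81 0.55 0.21] tcp [0.55 0.31 0.32] rot [ 180.      0.   -179.36] w 0.0177 t 23.15
0 [422.47 132.09] [200.65 176.35]
0.03 [424.16 123.04] [197.62 174.4 ]
0.06 [425.91 113.67] [194.43 172.34]
0.09 [427.73 103.93] [191.06 170.18]
0.124 [429.88  92.45] [187.02 167.57]
0.152 [431.72  82.6 ] [183.48 165.29]
scene 0.76 [418.  81. 442. 135.]
80 None None
82 434 435
84 433 436
86 433 436
88 432 436
90 432 435
92 432 435
94 431 435
96 431 434
98 418 434
100 416 435
102 417 439
104 421 441
106 424 439
108 425 435
110 425 429
112 425 428
114 424 427
116 424 426
118 424 426
120 424 426
122 424 425
124 423 425
126 423 424
128 422 424
130 422 425
132 422 427
134 425 426
```

apply_moves(
  targets=[
    [[74, -351, 0], [0, 0, 0.228]],
    [[74, -351, 0], [0, 0, 0.228]],
    [[74, -351, 0], [0, 0, 0.228]],
    [[74, -351, 0], [0, 0, 0.228]],
    [[74, -351, 0], [0, 0, 0.228]],
    [[74, -351, 0], [0, 0, 0.228]],
    [[74, -351, 0], [0, 0, 0.228]],
    [[74, -351, 0], [0, 0, 0.228]],
  ],
)

```text
time_s: 24.15
tool_pos: [0.6257, -0.0516, 0.323]
tool_rot: [-179.7, -0.0, -167.0]
force: [-0.1, -0.7, -0.2]
grip_width: 0.0174
```

```bash
python3 - <<'E'
from h import *
rest(6); t=env.read_camera("top")
for r in env.regions_of(t,"pot_a"): l,a,rr,b=r["rect"]; print(round(r["conf"],2),np.round(r["rect"]),atz(t,[((l+rr)/2,(a+b)/2)],.045)[0])
trays(t)
E
```

```text
force [-0.13  0.26 -0.66] sd [0.29 0.94 0.39] tcp [ 0.6259 -0.0447  0.3227] rot [ 1.799e+02  1.000e-02 -1.661e+02] w 0.0174 t 24.4
0.68 [288. 134. 312. 191.] [0.62324721 0.05311162 0.045     ]
0.55 [275. 220. 286. 265.] [0.37938024 0.11499053 0.045     ]
0.54 [206. 163. 225. 178.] [0.60165154 0.31429347 0.045     ]
oblong_tray 0.74 [ 487. -331.] [array([ 487.6, -330.6]), array([221.3, 133.9]), np.float64(7.1)]
round_tray 0.61 [537. 306.] [array([541.5, 306.3]), array([158.7, 166.2]), np.float64(10.2)]
```

apply_moves(
  targets=[
    [[0, 0, -40], [0, 0, 0]],
    [[0, 0, -80], [0, 0, 0]],
    [[0, 0, -110], [0, 0, 0]],
    [[0, 0, -135], [0, 0, 0]],
    [[0, 0, -150], [0, 0, 0]],
    [[0, 0, -165], [0, 0, 0]],
    [[0, 0, -174], [0, 0, 0]],
    [[0, 0, -174], [0, 0, 0]],
  ],
)

```text
time_s: 25.4
tool_pos: [0.6255, -0.0418, 0.1479]
tool_rot: [180.0, -0.1, -166.3]
force: [-0.6, 0.2, -0.7]
grip_width: 0.0178
```

```bash
python3 - <<'E'
from h import *
rest(6)
E
```

```text
force [-0.02 -0.15 -1.14] sd [0.58 0.74 0.37] tcp [ 0.6264 -0.0421  0.1494] rot [-1.7998e+02  1.1000e-01 -1.6630e+02] w 0.0176 t 25.65
```

apply_moves(
  targets=[
    [[5, 1.2, 0], [0, 0, 0]],
    [[10, 2.4, 0], [0, 0, 0]],
    [[14.6, 3.6, 0], [0, 0, 0]],
    [[14.6, 3.6, 0], [0, 0, 0]],
    [[14.6, 3.6, 6], [0, 0, 0]],
    [[14.6, 3.6, 12], [0, 0, 0]],
    [[14.6, 3.6, 20], [0, 0, 0]],
    [[14.6, 3.6, 25], [0, 0, 0]],
  ],
)

```text
time_s: 26.45
tool_pos: [0.6403, -0.0385, 0.1742]
tool_rot: [180.0, -0.0, -166.3]
force: [-0.3, -0.5, -5.0]
grip_width: 0.0176
```

```bash
python3 - <<'E'
from h import *
rest(8)
E
```

```text
force [-0.04  0.11 -5.01] sd [0.42 0.59 0.2 ] tcp [ 0.6404 -0.0384  0.1738] rot [ 1.7998e+02 -6.0000e-02 -1.6629e+02] w 0.0176 t 26.8
```

apply_moves(
  targets=[
    [[0, 0, 10], [0, 0, 0]],
    [[0, 0, 30], [0, 0, 0]],
    [[0, 0, 55], [0, 0, 0]],
    [[0, 0, 80], [0, 0, 0]],
    [[0, 0, 105], [0, 0, 0]],
    [[0, 0, 130], [0, 0, 0]],
    [[0, 0, 145], [0, 0, 0]],
    [[0, 0, 150], [0, 0, 0]],
  ],
)

```text
time_s: 27.6
tool_pos: [0.6412, -0.0387, 0.3261]
tool_rot: [-180.0, 0.2, -166.3]
force: [-0.0, -0.6, -5.3]
grip_width: 0.0179
```

```bash
python3 - <<'E'
from h import *
rest(10); t=env.read_camera("top"); trays(t); s=env.get_obs()
q=env.read_camera("scene"); print([(r["conf"],r["rect"]) for r in env.regions_of(q,"pot_a")], "exp flange",proj(q,s["tool_pos"]+np.array([.0073,.0018,-.0877+.004-.0635+.038])))
E
```

```text
force [-0.19 -0.25 -5.13] sd [0.67 0.5  0.61] tcp [ 0.6403 -0.0384  0.3232] rot [ 1.7998e+02 -8.0000e-02 -1.6629e+02] w 0.0179 t 28.05
round_tray 0.77 [535. 306.] [array([539.4, 307.2]), array([157.5, 167.7]), np.float64(10.2)]
[(0.85, [334.3, 198.5, 360.0, 230.5]), (0.58, [412.9, 181.1, 440.0, 202.3])] exp flange [[346.90239127 211.26480582]]
```

Step of about 4 N, so this pot is loaded and goes on the oblong board at (0.488,-0.331).

apply_moves(
  targets=[
    [[-3, -7, 0], [0, 0, -0.02]],
    [[-8, -22, 0], [0, 0, -0.05]],
    [[-17, -44, 0], [0, 0, -0.09]],
    [[-25, -66, 0], [0, 0, -0.13]],
    [[-34, -88, 0], [0, 0, -0.17]],
    [[-42, -110, 0], [0, 0, -0.21]],
    [[-51, -132, 0], [0, 0, -0.25]],
    [[-59, -154, 0], [0, 0, -0.29]],
  ],
)

```text
time_s: 29.1
tool_pos: [0.5805, -0.1946, 0.3239]
tool_rot: [180.0, 0.0, 176.9]
force: [0.3, -0.3, -4.3]
grip_width: 0.0177
```

apply_moves(
  targets=[
    [[-9, -22, 0], [0, 0, -0.04]],
    [[-17, -44, 0], [0, 0, -0.08]],
    [[-26, -66, 0], [0, 0, -0.12]],
    [[-34, -88, 0], [0, 0, -0.16]],
    [[-42, -110, 0], [0, 0, -0.19]],
    [[-48, -124, 0], [0, 0, -0.21]],
    [[-51, -131, 0], [0, 0, -0.21]],
    [[-51, -131, 0], [0, 0, -0.21]],
  ],
)

```text
time_s: 29.9
tool_pos: [0.5299, -0.3246, 0.3237]
tool_rot: [-180.0, -0.0, 165.0]
force: [0.6, -0.1, -4.6]
grip_width: 0.0179
```

```bash
python3 - <<'E'
from h import *
rest(8); t=env.read_camera("top"); trays(t); s=env.get_obs(); w=env.read_camera("wrist")
for r in env.regions_of(w,"oblong_tray")[:2]:
    ys,xs=np.nonzero(r["region"]); q=atz(w,np.c_[xs,ys],.012,s)[:,:2].astype(np.float32)*1000; print("wrist",r["conf"],cv2.minAreaRect(q))
q=env.read_camera("scene"); print([(r["conf"],r["rect"]) for r in env.regions_of(q,"pot_a")], "exp flange",proj(q,s["tool_pos"]+np.array([.0073,-.0019,-.0877+.004-.0635+.038])))
E
```

```text
force [ 0.11  0.04 -4.61] sd [0.49 0.51 0.19] tcp [ 0.5311 -0.3225  0.3236] rot [179.97   0.   165.16] w 0.0175 t 30.25
oblong_tray 0.74 [ 494. -317.] [array([ 489.2, -331.2]), array([219. , 130.9]), np.float64(6.6)]
oblong_tray 0.17 [704. 184.] [array([704.7, 182.5]), array([78.2, 66.5]), np.float64(0.2)]
round_tray 0.64 [537. 307.] [array([543.2, 307.4]), array([164.2, 165.7]), np.float64(1.0)]
wrist 0.63 ((487.63238525390625, -334.2091979980469), (219.17108154296875, 129.60491943359375), 6.584537982940674)
[(0.78, [410.5, 182.3, 438.6, 203.4]), (0.6, [200.0, 228.2, 229.8, 257.7]), (0.42, [288.9, 189.5, 311.3, 229.1]), (0.16, [293.6, 192.1, 395.2, 288.5])] exp flange [[214.13055694 239.35373683]]
```

apply_moves(
  targets=[
    [[0, 0, -10], [0, 0, 0]],
    [[0, 0, -35], [0, 0, 0]],
    [[0, 0, -60], [0, 0, 0]],
    [[0, 0, -85], [0, 0, 0]],
    [[0, 0, -110], [0, 0, 0]],
    [[0, 0, -130], [0, 0, 0]],
    [[0, 0, -145], [0, 0, 0]],
    [[0, 0, -155], [0, 0, 0]],
  ],
)

```text
time_s: 31.4
tool_pos: [0.5299, -0.323, 0.167]
tool_rot: [180.0, -0.1, 165.1]
force: [-0.3, 0.4, -5.1]
grip_width: 0.0174
```

apply_moves(
  targets=[
    [[0, 0, -4], [0, 0, 0]],
    [[0, 0, -8], [0, 0, 0]],
    [[0, 0, -11], [0, 0, 0]],
    [[0, 0, -14], [0, 0, 0]],
    [[0, 0, -17], [0, 0, 0]],
    [[0, 0, -20], [0, 0, 0]],
    [[0, 0, -20], [0, 0, 0]],
  ],
)

```text
time_s: 32.1
tool_pos: [0.5305, -0.3234, 0.1486]
tool_rot: [180.0, 0.0, 165.1]
force: [0.3, -0.9, -0.6]
grip_width: 0.0175
```

```bash
python3 - <<'E'
from h import *
rest(8); s=env.get_obs()
q=env.read_camera("scene"); print([(r["conf"],r["rect"]) for r in env.regions_of(q,"pot_a")], "exp flange",proj(q,s["tool_pos"]*[1,1,0]+np.array([.0073,-.0019,.050])))
E
```

```text
force [ 0.25 -0.23 -0.95] sd [0.32 0.41 0.67] tcp [ 0.5306 -0.3235  0.1488] rot [1.8000e+02 1.0000e-02 1.6506e+02] w 0.0178 t 32.45
[(0.51, [413.1, 182.8, 436.0, 204.1])] exp flange [[226.63503605 282.09469063]]
```

apply_moves(
  targets=[
    [[-5, 1.3, 0], [0, 0, 0]],
    [[-10, 2.6, 0], [0, 0, 0]],
    [[-15, 3.9, 0], [0, 0, 0]],
    [[-19.3, 5.2, 0], [0, 0, 0]],
    [[-19.3, 5.2, 0], [0, 0, 0]],
    [[-19.3, 5.2, 0], [0, 0, 0]],
  ],
)

```text
time_s: 33.15
tool_pos: [0.5113, -0.3182, 0.1489]
tool_rot: [180.0, 0.0, 165.1]
force: [1.0, -0.9, -0.9]
grip_width: 0.0179
```

apply_moves(
  targets=[
    [[0, 0, 10], [0, 0, 0]],
    [[0, 0, 40], [0, 0, 0]],
    [[0, 0, 90], [0, 0, 0]],
    [[0, 0, 140], [0, 0, 0]],
    [[0, 0, 175], [0, 0, 0]],
    [[0, 0, 175], [0, 0, 0]],
  ],
)

```text
time_s: 33.75
tool_pos: [0.5133, -0.3202, 0.3308]
tool_rot: [-179.9, 0.6, 165.1]
force: [-0.0, 0.2, -1.0]
grip_width: 0.0175
```

```bash
python3 - <<'E'
from h import *
rest(3); s=env.get_obs(); np.set_printoptions(precision=4,suppress=True)
q=env.read_camera("scene");t=env.read_camera("top")
for n,c in (("scene",q),("top",t)):
    for r in env.regions_of(c,"pot_a"): l,a,rr,b=r["rect"]; print(n,round(r["conf"],2),np.round(r["rect"]),atz(c,[((l+rr)/2,(a+b)/2)],.045)[0])
trays(t)
u,v=proj(q,[.538,-.325,.03])[0].astype(int); print(u,v); a=q["image"][v-50:v+50,u-55:u+55]; b=q["image"][145:245,355:465]
cv2.imwrite("pics/placed2.png",cv2.resize(np.hstack([a,b]),None,fx=3.6,fy=3.6,interpolation=cv2.INTER_CUBIC)[:,:,::-1])
E
```

```text
force [-0.27  0.25 -1.68] sd [0.31 0.29 0.52] tcp [ 0.5125 -0.3194  0.3277] rot [-1.7998e+02  1.3000e-01  1.6506e+02] w 0.0178 t 33.85
scene 0.85 [215. 268. 240. 299.] [ 0.5401 -0.3251  0.045 ]
scene 0.69 [412. 184. 438. 202.] [0.6071 0.3053 0.045 ]
scene 0.18 [293. 191. 395. 289.] [ 0.6037 -0.0057  0.045 ]
top 0.75 [207. 164. 223. 177.] [0.6024 0.3143 0.045 ]
top 0.75 [293. 145. 314. 160.] [0.6553 0.0415 0.045 ]
top 0.71 [412. 180. 434. 200.] [ 0.5323 -0.3214  0.045 ]
top 0.6 [436. 190. 454. 198.] [ 0.5188 -0.3884  0.045 ]
oblong_tray 0.63 [ 478. -320.] [array([ 486.8, -330.8]), array([222. , 133.8]), np.float64(5.5)]
round_tray 0.78 [536. 306.] [array([543. , 307.3]), array([157.9, 165.8]), np.float64(1.0)]
228 286
```

View pics/placed2.png

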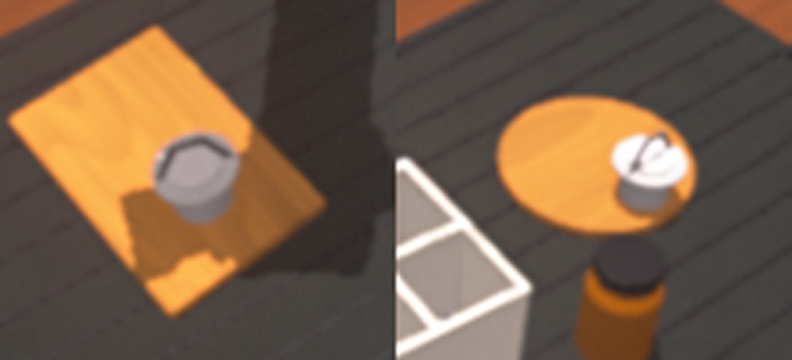

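apply_moves(
  targets=[
    [[118.5, 347.5, 0], [0, 0, 0.531]],
    [[118.5, 347.5, 0], [0, 0, 0.531]],
    [[118.5, 347.5, 0], [0, 0, 0.531]],
    [[118.5, 347.5, 0], [0, 0, 0.531]],
    [[118.5, 347.5, 0], [0, 0, 0.531]],
    [[118.5, 347.5, 0], [0, 0, 0.531]],
    [[118.5, 347.5, 0], [0, 0, 0.531]],
    [[118.5, 347.5, 0], [0, 0, 0.531]],
  ],
)

```text
time_s: 34.95
tool_pos: [0.6301, 0.0375, 0.3219]
tool_rot: [179.8, -0.1, -164.0]
force: [-0.1, 0.3, -1.1]
grip_width: 0.0177
```

```bash
python3 - <<'E'
from h import *
rest(8); print(env.get_obs()["tool_pos"],env.get_obs()["qpos"])
E
```

```text
force [-0.19 -0.08 -1.29] sd [0.25 0.64 0.35] tcp [0.6297 0.0311 0.3228] rot [-179.96   -0.   -164.73] w 0.0179 t 35.3
[0.62944434 0.02660187 0.32394396] [-20.49198529  14.67607071  20.04138514  74.27444165  -4.94245662
  91.88643699 104.05560955]
```

apply_moves(
  targets=[
    [[0.5, 0, -40], [0, 0, 0]],
    [[0.5, 0, -80], [0, 0, 0]],
    [[0.5, 0, -110], [0, 0, 0]],
    [[0.5, 0, -135], [0, 0, 0]],
    [[0.5, 0, -150], [0, 0, 0]],
    [[0.5, 0, -165], [0, 0, 0]],
    [[0.5, 0, -174], [0, 0, 0]],
    [[0.5, 0, -174], [0, 0, 0]],
  ],
)

```text
time_s: 36.1
tool_pos: [0.6298, 0.029, 0.1489]
tool_rot: [180.0, -0.1, -164.5]
force: [-0.3, -0.9, -0.5]
grip_width: 0.0179
```

```bash
python3 - <<'E'
from h import *
rest(6)
E
```

```text
force [-0.03 -0.01 -0.84] sd [0.37 0.49 0.23] tcp [0.6307 0.0292 0.1504] rot [-1.7999e+02  1.2000e-01 -1.6452e+02] w 0.0175 t 36.35
```

apply_moves(
  targets=[
    [[5, 1.3, -1], [0, 0, 0]],
    [[10, 2.6, -1], [0, 0, 0]],
    [[14.3, 4, -1], [0, 0, 0]],
    [[14.3, 4, -1], [0, 0, 0]],
    [[14.3, 4, 6], [0, 0, 0]],
    [[14.3, 4, 12], [0, 0, 0]],
    [[14.3, 4, 20], [0, 0, 0]],
    [[14.3, 4, 25], [0, 0, 0]],
  ],
)

```text
time_s: 37.15
tool_pos: [0.6443, 0.0332, 0.1752]
tool_rot: [180.0, -0.0, -164.5]
force: [0.4, 0.0, -5.4]
grip_width: 0.0177
```

```bash
python3 - <<'E'
from h import *
rest(8)
E
```

```text
force [ 0.1  -0.3  -5.44] sd [0.39 0.51 0.73] tcp [0.6444 0.0332 0.1748] rot [ 1.7998e+02 -6.0000e-02 -1.6451e+02] w 0.0177 t 37.5
```

apply_moves(
  targets=[
    [[0, 0, 10], [0, 0, 0]],
    [[0, 0, 30], [0, 0, 0]],
    [[0, 0, 55], [0, 0, 0]],
    [[0, 0, 80], [0, 0, 0]],
    [[0, 0, 105], [0, 0, 0]],
    [[0, 0, 130], [0, 0, 0]],
    [[0, 0, 145], [0, 0, 0]],
    [[0, 0, 150], [0, 0, 0]],
  ],
)

```text
time_s: 38.3
tool_pos: [0.6454, 0.0331, 0.3278]
tool_rot: [-180.0, 0.2, -164.5]
force: [0.5, -0.3, -5.0]
grip_width: 0.0178
```

```bash
python3 - <<'E'
from h import *
rest(10); t=env.read_camera("top"); trays(t)
E
```

```text
force [ 0.24 -0.03 -5.29] sd [0.5  0.35 0.59] tcp [0.6444 0.0332 0.3246] rot [ 1.7998e+02 -8.0000e-02 -1.6451e+02] w 0.0178 t 38.75
oblong_tray 0.73 [ 482. -331.] [array([ 489.6, -331.2]), array([222.4, 135.5]), np.float64(6.7)]
round_tray 0.55 [536. 308.] [array([541.5, 308.9]), array([160.9, 168.9]), np.float64(1.0)]
```

apply_moves(
  targets=[
    [[-3, -6, 0], [0, 0, -0.01]],
    [[-11, -19, 0], [0, 0, -0.03]],
    [[-23, -41, 0], [0, 0, -0.06]],
    [[-36, -63, 0], [0, 0, -0.09]],
    [[-48, -84, 0], [0, 0, -0.12]],
    [[-60, -106, 0], [0, 0, -0.15]],
    [[-73, -128, 0], [0, 0, -0.18]],
    [[-85, -150, 0], [0, 0, -0.21]],
  ],
)

```text
time_s: 39.7
tool_pos: [0.5584, -0.1188, 0.325]
tool_rot: [180.0, 0.0, -176.7]
force: [0.7, -0.6, -4.2]
grip_width: 0.0178
```

apply_moves(
  targets=[
    [[-12, -22, 0], [0, 0, -0.03]],
    [[-25, -43, 0], [0, 0, -0.06]],
    [[-37, -65, 0], [0, 0, -0.1]],
    [[-49, -87, 0], [0, 0, -0.14]],
    [[-62, -109, 0], [0, 0, -0.18]],
    [[-74, -130, 0], [0, 0, -0.22]],
    [[-86, -152, 0], [0, 0, -0.26]],
    [[-99, -174, 0], [0, 0, -0.29]],
  ],
)

```text
time_s: 40.5
tool_pos: [0.4596, -0.2924, 0.3247]
tool_rot: [180.0, 0.0, 166.7]
force: [0.7, -1.1, -5.1]
grip_width: 0.0173
```

apply_moves(
  targets=[
    [[-12, -22, 0], [0, 0, -0.02]],
    [[-20, -35, 0], [0, 0, -0.03]],
    [[-24, -43, 0], [0, 0, -0.03]],
    [[-24, -43, 0], [0, 0, -0.03]],
  ],
)

```text
time_s: 40.9
tool_pos: [0.4358, -0.3348, 0.3247]
tool_rot: [180.0, -0.0, 165.0]
force: [0.2, 0.5, -5.2]
grip_width: 0.0176
```

```bash
python3 - <<'E'
from h import *
rest(8); trays(env.read_camera("top")); s=env.get_obs(); q=env.read_camera("scene"); print([(r["conf"],r["rect"]) for r in env.regions_of(q,"pot_a")], "exp flange",proj(q,s["tool_pos"]+np.array([.0073,-.0019,-.0877+.004-.0635+.038])))
E
```

```text
force [ 0.11  0.43 -5.11] sd [0.4  0.68 0.36] tcp [ 0.4372 -0.3329  0.3246] rot [ 1.7999e+02 -1.0000e-02  1.6522e+02] w 0.0176 t 41.25
oblong_tray 0.62 [ 479. -318.] [array([ 488.5, -331. ]), array([218.9, 130.8]), np.float64(6.5)]
round_tray 0.68 [535. 308.] [array([539. , 308.9]), array([160. , 170.2]), np.float64(12.3)]
[(0.89, [214.7, 270.8, 241.8, 298.8]), (0.72, [179.0, 206.5, 204.7, 236.7]), (0.33, [170.3, 152.1, 193.9, 212.7])] exp flange [[192.13873835 216.33312393]]
```

apply_moves(
  targets=[
    [[0, 0, -10], [0, 0, 0]],
    [[0, 0, -35], [0, 0, 0]],
    [[0, 0, -60], [0, 0, 0]],
    [[0, 0, -85], [0, 0, 0]],
    [[0, 0, -110], [0, 0, 0]],
    [[0, 0, -130], [0, 0, 0]],
    [[0, 0, -145], [0, 0, 0]],
    [[0, 0, -156], [0, 0, 0]],
  ],
)

```text
time_s: 42.3
tool_pos: [0.436, -0.3334, 0.1672]
tool_rot: [180.0, -0.1, 165.1]
force: [-0.2, -0.8, -4.6]
grip_width: 0.0178
```

apply_moves(
  targets=[
    [[0, 0, -4], [0, 0, 0]],
    [[0, 0, -8], [0, 0, 0]],
    [[0, 0, -11], [0, 0, 0]],
    [[0, 0, -14], [0, 0, 0]],
    [[0, 0, -17], [0, 0, 0]],
    [[0, 0, -20], [0, 0, 0]],
    [[0, 0, -20], [0, 0, 0]],
  ],
)

```text
time_s: 43.0
tool_pos: [0.4365, -0.3337, 0.1486]
tool_rot: [180.0, 0.0, 165.1]
force: [-0.2, -0.1, -1.5]
grip_width: 0.0175
```

```bash
python3 - <<'E'
from h import *
rest(8)
E
```

```text
force [-0.04  0.16 -1.25] sd [0.52 0.5  0.58] tcp [ 0.4366 -0.3338  0.1488] rot [1.8000e+02 2.0000e-02 1.6512e+02] w 0.0173 t 43.35
```

Unloaded. Retreat, hold, lift.

apply_moves(
  targets=[
    [[-5, 1.3, 0], [0, 0, 0]],
    [[-10, 2.6, 0], [0, 0, 0]],
    [[-15, 3.9, 0], [0, 0, 0]],
    [[-19.3, 5.2, 0], [0, 0, 0]],
    [[-19.3, 5.2, 0], [0, 0, 0]],
    [[-19.3, 5.2, 0], [0, 0, 0]],
  ],
)

```text
time_s: 43.95
tool_pos: [0.4173, -0.3285, 0.1489]
tool_rot: [180.0, 0.0, 165.1]
force: [0.2, -0.3, -1.5]
grip_width: 0.0179
```

apply_moves(
  targets=[
    [[0, 0, 10], [0, 0, 0]],
    [[0, 0, 40], [0, 0, 0]],
    [[0, 0, 90], [0, 0, 0]],
    [[0, 0, 140], [0, 0, 0]],
    [[0, 0, 175], [0, 0, 0]],
    [[0, 0, 175], [0, 0, 0]],
  ],
)

```text
time_s: 44.55
tool_pos: [0.4194, -0.3305, 0.3301]
tool_rot: [-179.9, 0.6, 165.1]
force: [-0.3, -0.7, -1.5]
grip_width: 0.0173
```

apply_moves(
  targets=[
    [[60, 260, 0], [0, 0, 0.1]],
    [[60, 260, 0], [0, 0, 0.1]],
    [[60, 260, 0], [0, 0, 0.1]],
    [[60, 260, 0], [0, 0, 0.1]],
    [[60, 260, 0], [0, 0, 0.1]],
    [[60, 260, 0], [0, 0, 0.1]],
  ],
)

```text
time_s: 45.15
tool_pos: [0.4777, -0.0617, 0.3228]
tool_rot: [179.9, -0.1, 171.4]
force: [-0.0, -0.6, -2.2]
grip_width: 0.0175
```

```bash
python3 - <<'E'
from h import *
rest(4); np.set_printoptions(precision=4,suppress=True)
q=env.read_camera("scene");t=env.read_camera("top")
for n,c in (("scene",q),("top",t)):
    for r in env.regions_of(c,"pot_a"): l,a,rr,b=r["rect"]; print(n,round(r["conf"],2),np.round(r["rect"]),atz(c,[((l+rr)/2,(a+b)/2)],.045)[0])
trays(t)
a=q["image"][205:325,165:275]; b=t["image"][140:240,170:270]
cv2.imwrite("pics/placed3.png",np.hstack([cv2.resize(a,(385,420),interpolation=cv2.INTER_CUBIC),cv2.resize(b,(415,420),interpolation=cv2.INTER_CUBIC)])[:,:,::-1])
E
```

```text
force [ 0.31  0.26 -1.26] sd [0.22 1.28 0.63] tcp [ 0.4776 -0.0637  0.3228] rot [-1.7994e+02 -7.0000e-02  1.7102e+02] w 0.0178 t 45.3
scene 0.85 [197. 250. 216. 275.] [ 0.4489 -0.3385  0.045 ]
scene 0.66 [216. 271. 241. 298.] [ 0.5432 -0.3237  0.045 ]
scene 0.56 [413. 181. 436. 203.] [0.6032 0.3052 0.045 ]
top 0.82 [418. 208. 438. 230.] [ 0.4431 -0.3335  0.045 ]
top 0.53 [413. 179. 433. 200.] [ 0.535  -0.3218  0.045 ]
oblong_tray 0.87 [ 486. -330.] [array([ 488.4, -331.5]), array([219.2, 131.6]), np.float64(6.7)]
round_tray 0.81 [537. 306.] [array([540.4, 306.5]), array([161.5, 170.6]), np.float64(10.8)]
```

View pics/placed3.png

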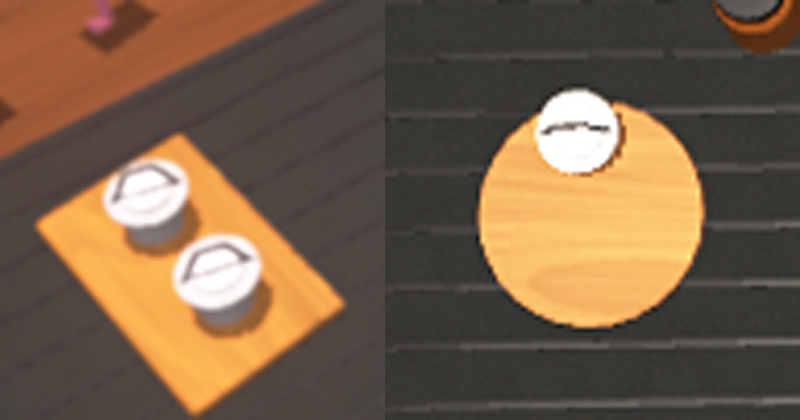

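```bash
python3 - <<'E'
from h import *
t=env.read_camera("top"); f=atz(t,[(216.5,171.2)],.051)[0]; 
hs=cv2.cvtColor(t["image"],cv2.COLOR_RGB2HSV)[140:240,170:270]; m=((hs[:,:,0]>8)&(hs[:,:,0]<25)&(hs[:,:,1]>110)&(hs[:,:,2]>120)).astype(np.uint8)
n,lab,st,ce=cv2.connectedComponentsWithStats(m); k=1+np.argmax(st[1:,4]); ys,xs=np.nonzero(lab==k)
b=atz(t,np.c_[xs+170,ys+140],.012)[:,:2].astype(np.float32)*1000
hull=cv2.convexHull(b); 
# circle of known radius 85: least squares on hull points away from the pot
from scipy.optimize import least_squares
h=hull[:,0]; h=h[h[:,0]<575]; r=least_squares(lambda c:np.hypot(*(h-c).T)-85,[541,307]); print(r.x,np.abs(r.fun).max(),len(h))
w=((hs[:,:,1]<30)&(hs[:,:,2]>200)).astype(np.uint8); n,lab,st,ce=cv2.connectedComponentsWithStats(w); print(st,ce)
k=1+np.argmax(st[1:,4]); c=ce[k]+[170,140]; P=atz(t,[c],.052)[0]; print("pot",P,f,"dist",np.hypot(*(P[:2]*1000-r.x)))
E
```

```text
[545.84717269 308.58148513] 0.9766551206034535 28
[[   0    0  100  100 9724]
 [  37   22   19   19  276]] [[49.60510078 50.02293295]
 [45.79710145 31.07608696]]
pot [0.59916512 0.3107122  0.052     ] [0.59893619 0.30879086 0.051     ] dist 53.36050178604311
```

Pot 1 is 53 mm from the round board's centre, so its whole base is on and it can stay. Returning the rod.

apply_moves(
  targets=[
    [[-46, 51.5, 0], [0, 0, -0.025]],
    [[-46, 51.5, 0], [0, 0, -0.025]],
    [[-46, 51.5, 0], [0, 0, -0.025]],
    [[-46, 51.5, 0], [0, 0, -0.025]],
    [[-46, 51.5, 0], [0, 0, -0.025]],
  ],
)

```text
time_s: 46.15
tool_pos: [0.4317, -0.0183, 0.3238]
tool_rot: [-180.0, 0.0, 169.3]
force: [-0.3, 0.8, -0.2]
grip_width: 0.0176
```

```bash
python3 - <<'E'
from h import *
rest(8)
E
```

```text
force [ 0.09  0.21 -1.07] sd [0.39 0.76 0.49] tcp [ 0.4315 -0.0178  0.3236] rot [-1.7999e+02 -1.0000e-02  1.6939e+02] w 0.0178 t 46.5
```

apply_moves(
  targets=[
    [[0, 0.8, -45], [0, 0, 0]],
    [[0, 0.8, -85], [0, 0, 0]],
    [[0, 0.8, -115], [0, 0, 0]],
    [[0, 0.8, -125], [0, 0, 0]],
    [[0, 0.8, -135], [0, 0, 0]],
    [[0, 0.8, -145], [0, 0, 0]],
    [[0, 0.8, -160], [0, 0, 0]],
    [[0, 0.8, -160], [0, 0, 0]],
  ],
)

```text
time_s: 47.3
tool_pos: [0.4308, -0.0162, 0.163]
tool_rot: [-180.0, -0.1, 169.4]
force: [-0.4, -1.1, -0.8]
grip_width: 0.0176
```

```bash
python3 - <<'E'
from h import *
rest(6)
E
```

```text
force [ 0.14 -0.12 -0.97] sd [0.4  0.54 0.61] tcp [ 0.4317 -0.0162  0.1643] rot [1.7996e+02 1.1000e-01 1.6941e+02] w 0.018 t 47.55
```

apply_moves(
  targets=[
    [[0, 0, -20], [0, 0, 0]],
    [[0, 0, -40], [0, 0, 0]],
    [[0, 0, -50], [0, 0, 0]],
    [[0, 0, -57], [0, 0, 0]],
    [[0, 0, -61], [0, 0, 0]],
    [[0, 0, -61], [0, 0, 0]],
  ],
)

```text
time_s: 48.15
tool_pos: [0.4313, -0.0162, 0.1028]
tool_rot: [180.0, 0.0, 169.4]
force: [-0.0, -0.7, -1.4]
grip_width: 0.0176
```

```bash
python3 - <<'E'
from h import *
rest(8)
E
```

```text
Traceback (most recent call last):
  File "h.py", line 24, in rest
    env.read_camera("wrist") if i else 0; s=env.get_obs(); f.append(s["force"]); x.append(s["tool_pos"])
    ~~~~~~~~~~~~~~~^^^^^^^^^
ValueError: 200 camera calls are used up
```

The cameras are used up, so I'll finish on position and force. Lower the last 3 mm and release.

apply_moves(
  targets=[
    [[0, 0, -1.5], [0, 0, 0]],
    [[0, 0, -2.8], [0, 0, 0]],
    [[0, 0, -2.8], [0, 0, 0]],
    [[0, 0, -2.8], [0, 0, 0]],
  ],
)

```text
time_s: 48.7
tool_pos: [0.4312, -0.0162, 0.0999]
tool_rot: [180.0, 0.0, 169.4]
force: [0.4, 0.4, -0.7]
grip_width: 0.0178
```

apply_moves(
  targets=[
    [[0, 0, 0], [0, 0, 0]],
    [[0, 0, 0], [0, 0, 0]],
  ],
)

```text
time_s: 48.9
tool_pos: [0.4313, -0.0163, 0.0999]
tool_rot: [180.0, 0.0, 169.4]
force: [0.4, -0.2, -1.1]
grip_width: 0.0175
```

apply_moves(
  targets=[
    [[0, 0, -0.5], [0, 0, 0]],
    [[0, 0, -0.5], [0, 0, 0]],
    [[0, 0, -0.5], [0, 0, 0]],
    [[0, 0, -0.5], [0, 0, 0]],
    [[0, 0, -0.5], [0, 0, 0]],
    [[0, 0, -0.5], [0, 0, 0]],
    [[0, 0, -0.5], [0, 0, 0]],
    [[0, 0, -0.5], [0, 0, 0]],
  ],
  hand=80,
)

```text
time_s: 49.7
tool_pos: [0.4312, -0.0162, 0.0994]
tool_rot: [180.0, 0.0, 169.4]
force: [-0.1, -0.1, -0.8]
grip_width: 0.0735
```

apply_moves(
  targets=[
    [[0, 0, 0], [0, 0, 0]],
    [[0, 0, 0], [0, 0, 0]],
    [[0, 0, 10], [0, 0, 0]],
    [[0, 0, 30], [0, 0, 0]],
    [[0, 0, 60], [0, 0, 0]],
    [[0, 0, 100], [0, 0, 0]],
    [[0, 0, 150], [0, 0, 0]],
    [[0, 0, 180], [0, 0, 0]],
  ],
)

```text
time_s: 50.5
tool_pos: [0.4322, -0.0163, 0.284]
tool_rot: [179.9, 0.3, 169.4]
force: [1.2, -0.2, 0.5]
grip_width: 0.08
```

apply_moves(
  targets=[
    [[0, 0, 0], [0, 0, 0]],
    [[0, 0, 0], [0, 0, 0]],
    [[0, 0, 0], [0, 0, 0]],
    [[0, 0, 0], [0, 0, 0]],
    [[0, 0, 0], [0, 0, 0]],
  ],
)

```text
time_s: 51.0
tool_pos: [0.4306, -0.0163, 0.2783]
tool_rot: [-180.0, -0.1, 169.4]
force: [0.7, 0.1, -0.0]
grip_width: 0.0802
```

```bash
python3 - <<'E'
from h import *
s=env.get_obs(); print(s["tool_pos"],s["force"],s["grip_width"])
E
```

```text
[ 0.43060101 -0.01626497  0.27833332] [ 0.65223934  0.08159218 -0.00139284] 0.08023774289310528
```

```bash
python3 -c "
from cell import env
print(env.sign_off())"
```

```text
the job is handed in; nothing more can be done
None
```

I've handed the job in: the lamp is off, all three pots that were present are sorted onto their boards, and the rod is back in its stand. I couldn't photograph the hung rod, because my 200 camera calls ran out just before I released it.

- **Lever:** the first push passed over the ball because the fingertips sit about 19 mm above the reported tool point. The second, lower push took it to the stop with 10.7 N, and the ball showed at the off position.
- **Pots:** the fourth well looked empty. By weight, one pot was empty (about 0.9 N) and two were loaded (about 4 N each).
    - **Empty pot:** it stands on the round board, which had been knocked aside earlier. It ended about 20 mm from where I aimed, and I never found out why. The last top picture puts it 53 mm from the board's centre, so its whole base is on.
    - **Loaded pots:** they stand on the oblong board about 95 mm apart along its length, upright and inside the limits in the last pictures.
- **Rod:** I lowered it to within about 0.5 mm of the pose it was picked up from, then opened the gripper and lifted clear. The force reading dropped to about zero, which fits the rod being released. The hung pose rests on those readings alone.
- **Jar, clippers and brush:** I kept clear of them and saw no sign of contact, but I made no final check of their positions.

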